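# Load the lens checking station and start it

### The arm

A 6-joint arm with a two-finger parallel gripper is mounted at the origin on the work surface. World frame = base frame: x ahead of the robot, y to its left, z up, the work surface at z = 0. Lengths are in mm, angles in rad, forces in N, time in s.
With the tool pointing down it reaches from about 325 to 775 mm from the base axis. Payload 5.5 kg.
Tool frame: the origin (TCP) lies at the very end of the fingers, on their centre line; the grasp point (between the pads) lies 19 mm behind it (bot.grip_point_offset is the distance from the TCP to the grasp point, in mm); z points along the fingers, y is the direction in which the jaws open and shut (so a half turn about z gives the same grasp; the last joint's range is limited). The gripper opens to 88 mm and grips with 3 to 60 N. Pads are 20 mm wide; open, the fingers measure 115 mm over their backs; the gripper's body (75 mm by 178 mm) begins 61 mm behind the grasp point.
Start: joints at [-1.23, 0.091, 1.231, -0, 1.82, -0.057], TCP at [232.435, -553.164, 192.631] pointing down, gripper open.
Joint ranges: [-2.87, 2.87], [-0.86, 2.18], [0.17, 2.46], [-1.51, 4.65], [0.06, 2.69], [-2.65, 2.65]. Speed limits (rad/s): [2.57, 2.57, 3.01, 3.14, 3.14, 3.14].

### API

Orientations are given as [roll, pitch, yaw] about the fixed x, y, z axes, in that order (R = Rz(yaw) Ry(pitch) Rx(roll)).
In Python, from plant import bot gives the robot as it stands. The module is installed in compiled form; this text tells all that it offers.
- The arm moves only by the tool send_rows, never from a script. Its argument "deltas" is a list of rows, each an object of numbers: "gripper": the gripper's target within -1 to 1 (fully open at 1, half-way at 0, shut at -1); "tx", "ty", "tz": the shift along the tool's x, y, z in mm; "rx", "ry", "rz": the turn, a rotation vector about the tool's x, y, z in rad. In form: [{"gripper": .., "tx": .., "ty": .., "tz": .., "rx": .., "ry": .., "rz": ..}, ...]. A call has 1 to 10 rows; each row is the pose to reach, as a shift and turn from the pose measured when the call began, along the tool's axes at that moment; what a row does not reach only later rows make up. A row lasts 1/12 s, in which the tool goes at most 41.7 mm and 7.16 degrees, less where a joint would pass 70% of its speed; a pose out of reach is approached as far as the arm can. A call with a gripper value outside its range is refused whole. The fingers move at their own pace and stop on an object; the grip force is fixed at half the most. Time passes only in rows, so rows that repeat a pose let the fingers close. It gives the time, the measured TCP pose, the force and the opening at its end, in the units of the state.
- bot.state(): the state, without advancing time (a new reading comes with each control period).
- bot.grab_frame(name): name is "scene" or "top" or "wrist"; returns a dict with "pixels" (420x560x3 uint8, red, green, blue), "fovy" (degrees; the focal length in pixels is half the picture's height over the tangent of half this angle, whatever the lens; pixels are square), "cx", "cy" (the principal point, pixels), "xyz" and "attitude" of the camera in the world; the wrist camera has in their place "T_tool_cam" (4x4, takes a point from camera to tool coordinates, whose origin is the TCP and whose axes are the flange's). Camera axes: x right, y up, looking along -z (the intrinsics and any distortion apply to the point x, -y, -z); pixel columns grow to the right and rows downward; lengths in mm; the calibration is good to about 2 mm. A picture is of the moment at which its call begins: read the wrist's pose just before it. There is no depth.
- bot.job_done(): hands the job in, once; it reports no verdict.
The state is a dict: "time_s": time; "joint_positions": joint angles; "qvel": joint speeds; "tau": joint torques, N m; "position": TCP position; "tool_rot": TCP orientation; "force": force on the tool from outside, world axes, zero at the start; "torque": the same for the moment, N m; "opening": finger opening in mm.
Only numpy, scipy, OpenCV 4.12 (cv2) and the standard library are available. Lean on these libraries where they do the work, as an engineer would, in place of code of your own. Each camera call takes 0.05 s, during which the arm holds its last target. There are 200 camera calls.

### The job

Load the lens checking station: put every lens standing on the desk into a port of its own on the sled, lugs over the slots, press it down and give it a quarter turn clockwise so that it locks. Then loosen the clamp knob all the way, push the loaded sled by its red handle fully home against the reader box, tighten the clamp knob again all the way, and last twist the green spring-return start key clockwise to its stop and let it spring back. Leave the other things on the desk where they are and knock no lens over.

Things in the scene. Friction and masses are not known exactly. Their poses are not given: they have to be found in the camera images.
- lens1: Loose upright camera lens, red bands, 80 mm tall, 0.3 kg. Origin: centre of underside. Lowest 13 mm: spigot 44 mm in diameter with two lugs at its foot along own +x/-x (a bar 56 x 14 x 5 mm flush with the underside). Above: barrel 60 mm in diameter, straight to the top; grip 22 mm below the top. White bar across the top runs along the lugs. A half turn changes nothing. May be absent.
- lens2: Loose upright camera lens, blue bands, 90 mm tall, 0.3 kg. Origin: centre of underside. Lowest 13 mm: spigot 44 mm in diameter with two lugs at its foot along own +x/-x (a bar 56 x 14 x 5 mm flush with the underside). Above: barrel 60 mm in diameter, straight to the top; grip 22 mm below the top. White bar across the top runs along the lugs. A half turn changes nothing. May be absent.
- lens3: Loose upright camera lens, yellow bands, 100 mm tall, 0.3 kg. Origin: centre of underside. Lowest 13 mm: spigot 44 mm in diameter with two lugs at its foot along own +x/-x (a bar 56 x 14 x 5 mm flush with the underside). Above: barrel 60 mm in diameter, straight to the top; grip 22 mm below the top. White bar across the top runs along the lugs. A half turn changes nothing. May be absent.
- port1 (a point): Bayonet port nearest the red handle. Origin: its centre in the sled's top face, 45 mm above the table; axes as the station's. Hole 48 mm wide with two slots (62 mm end to end, 19 mm wide) along own x, marked by white lines. All three ports are alike, 100 mm apart along the station's y.
- port2 (a point): Middle port, like port1. In each port a sprung plunger lies 4 mm below the face: a lens set in rests on it, underside 4 mm deep, not locked. Pressing (5 to 11 N, less its weight) takes it to 13 mm, where the barrel meets the face. The rim is 5 mm thick: with the underside about 11.5 mm deep the lugs pass under the rim.
- port3 (a point): Port nearest the reader box, like port1. Pressed down, a lens locks by a quarter turn CLOCKWISE seen from above, to a stop; its lugs then lie along the port's y (red dots). Let go, it rises to 10 mm below the face and stays locked.
- station: Fixed lens checking station: grey rail 120 x 500 mm, white reader box (120 x 100 mm, 78 mm tall) at its -y end, white clamp tower (50 x 56 mm, 78 mm tall) 95 mm to -x and 30 mm to -y of the origin. Origin: on the table, on the rail's middle line; own y runs along the rail, away from the reader box.
- sled (a joint): Travel of the aluminium sled (deck 110 x 350 mm, top 45 mm above the table) along the rail, m: 0 = outer end, grows to 0.10 = fully home at the reader box (motion along the station's -y). Free, it needs about 3 N; with the clamp tight it does not move (over 30 N).
- sled_handle (a point): Top centre of the sled's red handle, an upright plate 14 mm thick along the station's y, 44 mm wide along x, its top 118 mm above the table, 73 mm above the deck; 85 mm to +y of port 1. Pinch it across its 14 mm from above.
- clamp (a joint): Black clamp knob, rad: 0 = tight (at its stop), grows to 1.4 = fully loose (stop) turning COUNTER-CLOCKWISE seen from above; stays where left; needs about 0.2 N m.
- clamp_grip (a point): Top centre of the clamp knob's grip bar (44 mm long, 14 mm thick, 32 mm high, on a disc 44 mm wide and 8 mm high that sits on the tower), 118 mm above the table. Axes turn with the knob: the bar lies along its own x (along the station's x at joint 0). Orange mark at the -x end.
- start_key (a joint): Green start key, rad: 0 = at rest, grows to 1.3 = stop, turning CLOCKWISE seen from above; a spring (0.02 to 0.15 N m) returns it when released.
- key_grip (a point): Top centre of the start key's grip bar, same shape as the clamp knob's, on top of the reader box, 119 mm above the table. The bar lies along its own x (along the station's x at rest).
- blower: Bystander, leave alone: orange rubber air blower, 60 mm wide, 92 mm tall. Origin: centre of its underside.
- card_case: Bystander, leave alone: grey memory-card case, 55 x 80 x 18 mm. Origin: centre of its underside.
- camera: Bystander, leave alone: black camera body, 60 x 125 x 103 mm. Origin: centre of its underside.
- radio: Bystander, leave alone: black hand-held radio, 32 x 60 x 120 mm plus aerial. Origin: centre of its underside.
- tape: Bystander, leave alone: blue roll of tape, 100 mm across, 25 mm high. Origin: centre of its underside.
- battery: Bystander, leave alone: dark camera battery, 40 x 60 x 22 mm. Origin: centre of its underside.
- lens_hood: Bystander, leave alone: black lens hood, 90 mm across, 45 mm high. Origin: centre of its underside.

How it is judged (in metres and radians):
On the way, in this order (a step that is already met when the one before it is completed fails the run):
1. every lens present is locked in a port (((horizontal distance between lens1 and port1 below 0.006 m and z of lens1 in the frame of port1 below -0.007 m and angle between the x axis of lens1 and the y axis of port1, either way round below 0.25 rad) or (horizontal distance between lens1 and port2 below 0.006 m and z of lens1 in the frame of port2 below -0.007 m and angle between the x axis of lens1 and the y axis of port2, either way round below 0.25 rad) or (horizontal distance between lens1 and port3 below 0.006 m and z of lens1 in the frame of port3 below -0.007 m and angle between the x axis of lens1 and the y axis of port3, either way round below 0.25 rad)) and ((horizontal distance between lens2 and port1 below 0.006 m and z of lens2 in the frame of port1 below -0.007 m and angle between the x axis of lens2 and the y axis of port1, either way round below 0.25 rad) or (horizontal distance between lens2 and port2 below 0.006 m and z of lens2 in the frame of port2 below -0.007 m and angle between the x axis of lens2 and the y axis of port2, either way round below 0.25 rad) or (horizontal distance between lens2 and port3 below 0.006 m and z of lens2 in the frame of port3 below -0.007 m and angle between the x axis of lens2 and the y axis of port3, either way round below 0.25 rad)) and ((horizontal distance between lens3 and port1 below 0.006 m and z of lens3 in the frame of port1 below -0.007 m and angle between the x axis of lens3 and the y axis of port1, either way round below 0.25 rad) or (horizontal distance between lens3 and port2 below 0.006 m and z of lens3 in the frame of port2 below -0.007 m and angle between the x axis of lens3 and the y axis of port2, either way round below 0.25 rad) or (horizontal distance between lens3 and port3 below 0.006 m and z of lens3 in the frame of port3 below -0.007 m and angle between the x axis of lens3 and the y axis of port3, either way round below 0.25 rad))), for 0.2 s.
2. the clamp knob is loosened (value of joint clamp above 1 rad), for 0.1 s.
3. the sled is pushed home against the reader box (value of joint sled above 0.094 m), for 0.1 s.
4. the clamp knob is tight again, the sled still home (value of joint clamp below 0.2 rad and value of joint sled above 0.094 m), for 0.2 s.
5. the start key is twisted to its stop, sled clamped at home (all of step 4 and value of joint start_key above 1.15 rad), for 0.05 s.
At the end, for the whole second after the job is handed in: Every lens present is locked in a port (within 6 mm of its centre, underside at least 7 mm below the sled's face, lugs within 0.25 rad of the port's y) and at rest, the sled is home (joint over 0.094 m), the clamp tight (under 0.2 rad), the start key sprung back (under 0.12 rad) (all of step 1 and all of step 4 and value of joint start_key below 0.12 rad and linear speed of each of lens1, lens2, lens3 below 0.02 m/s); the robot touches nothing.
It fails at once if a bystander is disturbed (moved over 40 mm) (distance of any of blower, card_case, camera, radio, tape, battery, lens_hood from where it was at the start of the episode above 0.04 m).
It fails at once if a lens is knocked over (angle between any of lens1, lens2, lens3's own z axis and vertical above 0.8 rad).
Of lens1, lens2, lens3 only 2 to 3 are there at a start; the rules pass over those that are not, and their reading is None.
At some moment in a run one of lens1, lens2, lens3 may be knocked a few centimetres aside while the robot is not near it.
It also fails if it takes over 208 s, if anything falls off the work surface, if the arm or the gripper's body presses on something with over 40 N, if the wrist force passes 120 N, or if a joint passes its speed limit or range.

## Working session

There is one attempt and no reset: what is moved stays moved. The work goes in short steps, Python scripts to look and compute and a tool call to move; the robot and the scene stay as the last step left them, time stands still between calls to the robot, and variables do not carry over. Pictures are saved under pics/ and viewed, about 12 in all and at most 16, crops included, and the job is handed in when it is done.

Besides the shell and the picture viewer there is one more tool, called after "Emit:" by a JSON object that holds its "api" and its "payload". send_rows: Moves the arm, as the interface text tells. Its arguments: {"type":"object","properties":{"deltas":{"type":"array","items":{"type":"object","properties":{"gripper":{"type":"number"},"tx":{"type":"number"},"ty":{"type":"number"},"tz":{"type":"number"},"rx":{"type":"number"},"ry":{"type":"number"},"rz":{"type":"number"}}}}},"required":["deltas"]}

```bash
mkdir -p pics; ls; cat > h.py <<'E'
import numpy as np,cv2
from plant import bot
from scipy.spatial.transform import Rotation as R
def save(name,fn):
    s=bot.state(); f=bot.grab_frame(name); cv2.imwrite('pics/'+fn,cv2.cvtColor(f['pixels'],cv2.COLOR_RGB2BGR)); return s,f
def cam(s,f):
    if 'T_tool_cam' in f:
        T=np.eye(4);T[:3,:3]=R.from_euler('xyz',s['tool_rot']).as_matrix();T[:3,3]=s['position']
        return T@np.array(f['T_tool_cam'])
    T=np.eye(4);a=np.array(f['attitude']);T[:3,:3]=a if a.shape==(3,3) else R.from_euler('xyz',a).as_matrix();T[:3,3]=f['xyz'];return T
E
python3 - <<'E'
from h import *
print(bot.state())
for n in ['scene','top','wrist']:
    s,f=save(n,n+'0.png'); print(n,{k:v for k,v in f.items() if k!='pixels'})
E
```

```text
pics
{'time_s': 0.0, 'joint_positions': array([-1.22969784e+00,  9.18113401e-02,  1.23188969e+00,  2.36771640e-05,
        1.81979948e+00, -5.67101936e-02]), 'qvel': array([-0.00126035, -0.00141203,  0.00055374,  0.00086673,  0.0002703 ,
       -0.00262649]), 'tau': array([-1.71334082e-04, -4.46449685e+01, -4.06445289e+01,  6.98263873e-02,
        2.94585025e-02, -1.74481252e-04]), 'position': array([ 232.31944528, -552.80677258,  191.53324263]), 'tool_rot': array([-3.13968916e+00, -1.31058283e-04,  3.97814365e-01]), 'force': array([-0.3913943 , -0.54773291, -0.78575295]), 'torque': array([ 0.03059077, -0.05021184, -0.05102986]), 'opening': 87.47430275402509}
scene {'fovy': 50.28000479938841, 'cx': 277.37089713210673, 'cy': 211.61630530614212, 'xyz': array([1219.00827284,  701.26996277, 1214.65432534]), 'attitude': array([ 0.69347912, -0.0169281 ,  2.44557675])}
top {'fovy': 48.56042908093772, 'cx': 278.9957294656628, 'cy': 205.5774004159172, 'xyz': array([ 340.72325186,  -10.83791994, 1594.41046384]), 'attitude': array([ 0.14999401,  0.00252444, -1.55990905])}
wrist {'fovy': 71.12407755022153, 'cx': 282.22167535803476, 'cy': 211.4224851944337, 'T_tool_cam': array([[-1.35943889e-03,  9.68559290e-01,  2.48779125e-01,
         6.81279546e+01],
       [ 9.99999075e-01,  1.32856287e-03,  2.92008890e-04,
         4.59140567e-01],
       [-4.76907846e-05,  2.48779292e-01, -9.68560200e-01,
        -1.90760214e+02],
       [ 0.00000000e+00,  0.00000000e+00,  0.00000000e+00,
         1.00000000e+00]])}
```

View pics/top0.png

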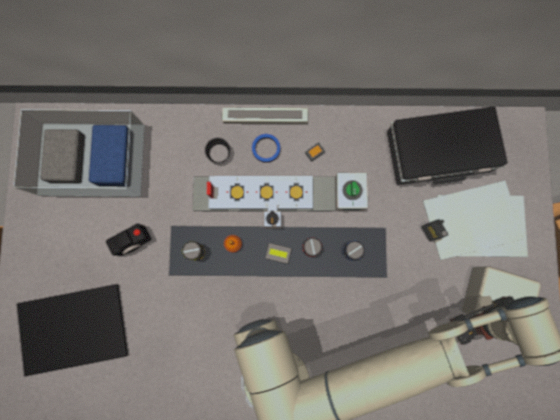

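View pics/scene0.png

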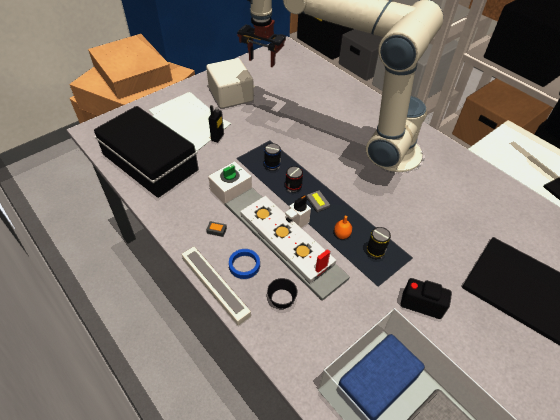

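The top view shows image up as +x and image right as −y. Lenses are at (192,251) yellow, (313,247) red and (355,251) blue. The ports are at (237/267/297,191), the handle at (211,189), the clamp at (272,217) and the key at (353,190).

```bash
cat >> h.py <<'E'
def ray(s,f,u,v,z):
    T=cam(s,f);fl=210/np.tan(np.radians(f['fovy'])/2)
    d=T[:3,:3]@np.array([(u-f['cx'])/fl,-(v-f['cy'])/fl,-1]);o=T[:3,3]
    return o+d*(z-o[2])/d[2]
def proj(s,f,p):
    T=cam(s,f);fl=210/np.tan(np.radians(f['fovy'])/2)
    q=T[:3,:3].T@(np.array(p,float)-T[:3,3]);return f['cx']+fl*q[0]/-q[2],f['cy']-fl*q[1]/-q[2]
E
python3 - <<'E'
from h import *
im=cv2.imread('pics/top0.png')[165:275,165:385]
cv2.imwrite('pics/c1.png',cv2.resize(im,None,fx=3.6,fy=3.6,interpolation=cv2.INTER_CUBIC))
f=bot.grab_frame('top')
for n,u,v,z in [('yel',192,251,100),('red',313,247,80),('blue',355,251,90),('p1',237,191.5,45),('p2',267,191.5,45),('p3',297,191.5,45),('handle',211,189,118),('clamp',272,217,118),('key',353,190,119),('blower',233,243,60)]:
    print(n,ray(None,f,u,v,z).round(0))
E
```

```text
yel [417. 272. 100.]
red [ 435. -116.   80.]
blue [ 423. -251.   90.]
p1 [621. 138.  45.]
p2 [623.  37.  45.]
p3 [624. -65.  45.]
handle [616. 215. 118.]
clamp [527.  17. 118.]
key [ 617. -242.  119.]
blower [446. 146.  60.]
```

View pics/c1.png

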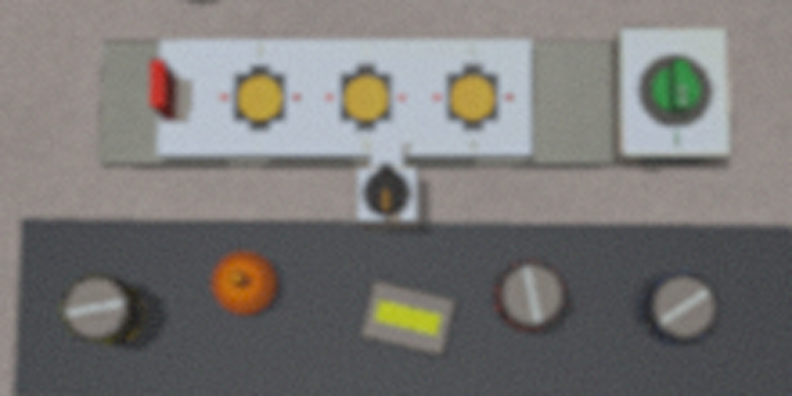

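```bash
cat >> h.py <<'E'
def go(x,y,z,yaw):
    s=bot.state();M=R.from_euler('xyz',s['tool_rot']).as_matrix()
    d=M.T@(np.array([x,y,z])-s['position'])
    r=R.from_matrix(M.T@R.from_euler('xyz',[np.pi,0,yaw]).as_matrix()).as_rotvec()
    print('pos',s['position'].round(1),'rot',s['tool_rot'].round(3),'F',s['force'].round(1),'open',round(s['opening'],1),'t',round(s['time_s'],1))
    print('t %.1f %.1f %.1f  r %.3f %.3f %.3f  n~%d'%(*d,*r,max(np.linalg.norm(d)/41.7,np.linalg.norm(r)/.125)))
E
python3 -c "
from h import *
go(600,37,230,0)"
```

```text
pos [ 232.4 -552.9  191.9] rot [-3.14  -0.     0.398] F [ 0.8 -0.4  0.8] open 87.3 t 0.2
t 567.5 -401.5 -37.5  r -0.001 0.000 0.398  n~16
```

Emit:
{"api": "send_rows", "payload": {"deltas": [{"gripper": 1, "tx": 34, "ty": -24, "tz": -38, "rz": 0.0}, {"gripper": 1, "tx": 68, "ty": -48, "tz": -38, "rz": 0.1}, {"gripper": 1, "tx": 568, "ty": -402, "tz": -38, "rz": 0.398}, {"gripper": 1, "tx": 568, "ty": -402, "tz": -38, "rz": 0.398}, {"gripper": 1, "tx": 568, "ty": -402, "tz": -38, "rz": 0.398}, {"gripper": 1, "tx": 568, "ty": -402, "tz": -38, "rz": 0.398}, {"gripper": 1, "tx": 568, "ty": -402, "tz": -38, "rz": 0.398}, {"gripper": 1, "tx": 568, "ty": -402, "tz": -38, "rz": 0.398}, {"gripper": 1, "tx": 568, "ty": -402, "tz": -38, "rz": 0.398}, {"gripper": 1, "tx": 568, "ty": -402, "tz": -38, "rz": 0.398}]}}

```text
invalid input
```

```bash
python3 -c "
from h import *
go(600,37,230,0)"
```

```text
pos [ 232.4 -552.9  191.9] rot [-3.14  -0.     0.398] F [ 0.8 -0.4  0.8] open 87.3 t 0.2
t 567.5 -401.5 -37.5  r -0.001 0.000 0.398  n~16
```

Emit:
{"api": "send_rows", "payload": {"deltas": [{"gripper": 1, "tx": 34, "ty": -24, "tz": -38, "rx": 0, "ry": 0, "rz": 0}, {"gripper": 1, "tx": 68, "ty": -48, "tz": -38, "rx": 0, "ry": 0, "rz": 0.1}]}}

```text
time_s: 0.37
position: [269.4, -493.0, 229.0]
tool_rot: [-3.141, 0.001, 0.294]
force: [1.0, 0.5, 1.1]
opening: 87.7
```

Emit:
{"api": "send_rows", "payload": {"deltas": [{"gripper": 1, "tx": 470, "ty": -411, "tz": 0, "rx": 0, "ry": 0, "rz": 0.29}, {"gripper": 1, "tx": 470, "ty": -411, "tz": 0, "rx": 0, "ry": 0, "rz": 0.29}, {"gripper": 1, "tx": 470, "ty": -411, "tz": 0, "rx": 0, "ry": 0, "rz": 0.29}, {"gripper": 1, "tx": 470, "ty": -411, "tz": 0, "rx": 0, "ry": 0, "rz": 0.29}, {"gripper": 1, "tx": 470, "ty": -411, "tz": 0, "rx": 0, "ry": 0, "rz": 0.29}, {"gripper": 1, "tx": 470, "ty": -411, "tz": 0, "rx": 0, "ry": 0, "rz": 0.29}, {"gripper": 1, "tx": 470, "ty": -411, "tz": 0, "rx": 0, "ry": 0, "rz": 0.29}, {"gripper": 1, "tx": 470, "ty": -411, "tz": 0, "rx": 0, "ry": 0, "rz": 0.29}, {"gripper": 1, "tx": 470, "ty": -411, "tz": 0, "rx": 0, "ry": 0, "rz": 0.29}, {"gripper": 1, "tx": 470, "ty": -411, "tz": 0, "rx": 0, "ry": 0, "rz": 0.29}]}}

```text
time_s: 1.2
position: [489.5, -139.7, 228.8]
tool_rot: [-3.141, 0.001, 0.004]
force: [1.0, -0.0, -0.2]
opening: 87.7
```

```bash
python3 -c "
from h import *
go(600,37,230,0)"
```

```text
pos [ 489.5 -139.7  228.8] rot [-3.141e+00  1.000e-03  4.000e-03] F [ 1.  -0.  -0.2] open 87.7 t 1.2
t 111.3 -176.2 -1.2  r -0.000 0.001 0.004  n~4
```

Emit:
{"api": "send_rows", "payload": {"deltas": [{"gripper": 1, "tx": 111, "ty": -176, "tz": 0, "rx": 0, "ry": 0, "rz": 0.004}, {"gripper": 1, "tx": 111, "ty": -176, "tz": 0, "rx": 0, "ry": 0, "rz": 0.004}, {"gripper": 1, "tx": 111, "ty": -176, "tz": 0, "rx": 0, "ry": 0, "rz": 0.004}, {"gripper": 1, "tx": 111, "ty": -176, "tz": 0, "rx": 0, "ry": 0, "rz": 0.004}, {"gripper": 1, "tx": 111, "ty": -176, "tz": 0, "rx": 0, "ry": 0, "rz": 0.004}, {"gripper": 1, "tx": 111, "ty": -176, "tz": 0, "rx": 0, "ry": 0, "rz": 0.004}, {"gripper": 1, "tx": 111, "ty": -176, "tz": 0, "rx": 0, "ry": 0, "rz": 0.004}]}}

```text
time_s: 1.78
position: [600.1, 39.0, 227.1]
tool_rot: [-3.141, 0.003, 0.004]
force: [0.3, 0.3, -0.5]
opening: 87.7
```

```bash
python3 -c "
from h import *
import pickle
s,f=save('wrist','w1.png');pickle.dump((s,f),open('w1.pkl','wb'));print(s['position'],s['tool_rot'],np.abs(s['qvel']).max())"
```

```text
[600.07405826  38.98903487 227.10865923] [-3.14100686  0.00325442  0.00399607] 0.05340307511710706
```

View pics/w1.png

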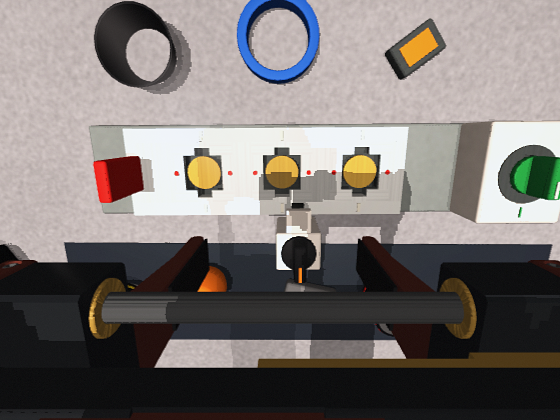

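The wrist view shows the three ports at about (204,172), (282,172) and (361,172), the handle at (118,178), the clamp at (297,250) and the key at (540,177). I'll fit the ports by colour, then repeat from the opposite yaw to cancel calibration bias.

```bash
cat >> h.py <<'E'
import pickle
def blobs(im,lo,hi,amin,amax):
    m=cv2.inRange(cv2.cvtColor(im,cv2.COLOR_RGB2HSV),np.array(lo),np.array(hi))
    n,l,st,c=cv2.connectedComponentsWithStats(m)
    return [(c[i],st[i][4],st[i][2:4]) for i in range(1,n) if amin<=st[i][4]<=amax]
def ports(s,f):
    im=f['pixels']
    g=[ray(s,f,*c,41)[:2] for c,a,_ in blobs(im,(18,120,80),(30,255,255),300,2500)]
    r=[ray(s,f,*c,45)[:2] for c,a,_ in blobs(im,(0,120,100),(6,255,255),3,60)+blobs(im,(174,120,100),(180,255,255),3,60)]
    return np.array(g),np.array(r)
E
python3 - <<'E'
from h import *
s,f=pickle.load(open('w1.pkl','rb'))
g,r=ports(s,f);print(g.round(1));print(r.round(1))
print(proj(s,f,s['position']))
go(600,37,230,np.pi)
E
```

```text
[[ 767.8 -117.7]
 [ 623.8   39.8]
 [ 624.6  -59.5]
 [ 622.6  139.7]
 [ 418.5  310.1]
 [ 420.3 -233.9]]
[[643.  225.6]
 [640.5 248.4]
 [621.8 173.4]
 [622.5 105.8]
 [623.   74. ]
 [623.6   5.8]
 [623.7 -25.9]
 [624.2 -93.7]
 [499.5 403.4]]
(np.float64(281.992361091123), np.float64(238.60658268030286))
pos [599.7  37.4 227.9] rot [-3.142e+00  2.000e-03  2.000e-03] F [-0.8 -0.2  0. ] open 87.8 t 1.8
t 0.3 0.4 -2.1  r -0.004 -0.000 -3.140  n~25
```

Emit:
{"api": "send_rows", "payload": {"deltas": [{"gripper": 1, "tx": 0, "ty": 0, "tz": -2, "rx": 0, "ry": 0, "rz": -1.25}, {"gripper": 1, "tx": 0, "ty": 0, "tz": -2, "rx": 0, "ry": 0, "rz": -1.25}, {"gripper": 1, "tx": 0, "ty": 0, "tz": -2, "rx": 0, "ry": 0, "rz": -1.25}, {"gripper": 1, "tx": 0, "ty": 0, "tz": -2, "rx": 0, "ry": 0, "rz": -1.25}, {"gripper": 1, "tx": 0, "ty": 0, "tz": -2, "rx": 0, "ry": 0, "rz": -1.25}, {"gripper": 1, "tx": 0, "ty": 0, "tz": -2, "rx": 0, "ry": 0, "rz": -1.25}, {"gripper": 1, "tx": 0, "ty": 0, "tz": -2, "rx": 0, "ry": 0, "rz": -1.25}, {"gripper": 1, "tx": 0, "ty": 0, "tz": -2, "rx": 0, "ry": 0, "rz": -1.25}, {"gripper": 1, "tx": 0, "ty": 0, "tz": -2, "rx": 0, "ry": 0, "rz": -1.25}, {"gripper": 1, "tx": 0, "ty": 0, "tz": -2, "rx": 0, "ry": 0, "rz": -1.25}]}}

```text
time_s: 2.67
position: [599.1, 35.4, 230.6]
tool_rot: [-3.14, 0.001, 1.254]
force: [-0.2, 0.0, -0.4]
opening: 87.7
```

Emit:
{"api": "send_rows", "payload": {"deltas": [{"gripper": 1, "tx": 0, "ty": 0, "tz": 0, "rx": 0, "ry": 0, "rz": -1.25}, {"gripper": 1, "tx": 0, "ty": 0, "tz": 0, "rx": 0, "ry": 0, "rz": -1.25}, {"gripper": 1, "tx": 0, "ty": 0, "tz": 0, "rx": 0, "ry": 0, "rz": -1.25}, {"gripper": 1, "tx": 0, "ty": 0, "tz": 0, "rx": 0, "ry": 0, "rz": -1.25}, {"gripper": 1, "tx": 0, "ty": 0, "tz": 0, "rx": 0, "ry": 0, "rz": -1.25}, {"gripper": 1, "tx": 0, "ty": 0, "tz": 0, "rx": 0, "ry": 0, "rz": -1.25}, {"gripper": 1, "tx": 0, "ty": 0, "tz": 0, "rx": 0, "ry": 0, "rz": -1.25}, {"gripper": 1, "tx": 0, "ty": 0, "tz": 0, "rx": 0, "ry": 0, "rz": -1.25}, {"gripper": 1, "tx": 0, "ty": 0, "tz": 0, "rx": 0, "ry": 0, "rz": -1.25}, {"gripper": 1, "tx": 0, "ty": 0, "tz": 0, "rx": 0, "ry": 0, "rz": -1.25}]}}

```text
time_s: 3.5
position: [598.6, 33.4, 231.4]
tool_rot: [-3.141, 0.0, 2.504]
force: [-0.0, 0.2, -0.9]
opening: 87.7
```

Emit:
{"api": "send_rows", "payload": {"deltas": [{"gripper": 1, "tx": 0, "ty": 0, "tz": 0, "rx": 0, "ry": 0, "rz": -0.64}, {"gripper": 1, "tx": 0, "ty": 0, "tz": 0, "rx": 0, "ry": 0, "rz": -0.64}, {"gripper": 1, "tx": 0, "ty": 0, "tz": 0, "rx": 0, "ry": 0, "rz": -0.64}, {"gripper": 1, "tx": 0, "ty": 0, "tz": 0, "rx": 0, "ry": 0, "rz": -0.64}, {"gripper": 1, "tx": 0, "ty": 0, "tz": 0, "rx": 0, "ry": 0, "rz": -0.64}, {"gripper": 1, "tx": 0, "ty": 0, "tz": 0, "rx": 0, "ry": 0, "rz": -0.64}, {"gripper": 1, "tx": 0, "ty": 0, "tz": 0, "rx": 0, "ry": 0, "rz": -0.64}, {"gripper": 1, "tx": 0, "ty": 0, "tz": 0, "rx": 0, "ry": 0, "rz": -0.64}]}}

```text
time_s: 4.17
position: [598.3, 32.4, 231.9]
tool_rot: [-3.141, 0.0, 3.139]
force: [0.5, -0.0, 0.6]
opening: 87.6
```

```bash
python3 - <<'E'
from h import *
s,f=save('wrist','w2.png');pickle.dump((s,f),open('w2.pkl','wb'));print(s['position'],s['tool_rot'],np.abs(s['qvel']).max())
g,r=ports(s,f);print(g.round(1));print(r.round(1))
E
```

```text
[598.3119674   32.40610884 231.8984486 ] [-3.14057984e+00  2.98340523e-04  3.13904076e+00] 0.009732323056320765
[[ 422.5  -11.7]
 [ 622.6   39.8]
 [ 621.6  139.2]
 [ 623.4  -59.8]
 [ 782.7 -243.7]
 [ 780.1  305.1]]
[[ 409.2 -100.1]
 [ 417.7  -95.6]
 [ 445.3  -99.1]
 [ 454.4  -79.1]
 [ 456.3 -144.6]
 [ 459.1 -113.6]
 [ 461.8 -125.1]
 [ 464.7  -86.8]
 [ 468.9  -94. ]
 [ 622.6   73.3]
 [ 622.3  105.3]
 [ 621.5  173.5]
 [ 624.   -94. ]
 [ 623.5  -26.1]
 [ 623.2    5.7]]
```

View pics/w2.png

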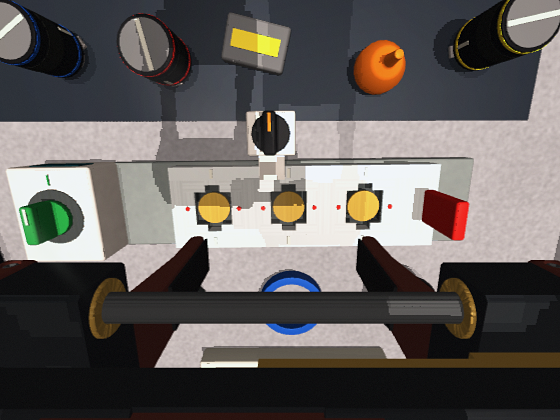

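The opposite-yaw view agrees on the ports within 0.5 mm, with the lenses along the upper edge and red at (145,45). I'll go above red first.

```bash
python3 - <<'E'
from h import *
s,f=pickle.load(open('w2.pkl','rb'))
for n,u,v,z in [('red',147,45,80),('clamp',270,128,118),('key',45,219,119),('handle',446,214,118),('yel',525,18,100),('blue',10,30,90)]: print(n,ray(s,f,u,v,z).round(1))
go(440,-117,180,3.1416)
E
```

```text
red [ 438.2 -109.7   80. ]
clamp [523.6  20.1 118. ]
key [ 616.8 -223.2  119. ]
handle [613.1 207.6 118. ]
yel [421.5 267.9 100. ]
blue [ 426.6 -242.3   90. ]
pos [598.4  32.7 231.7] rot [-3.141  0.     3.14 ] F [-0.   0.8 -0.7] open 87.9 t 4.2
t 158.1 -149.9 51.9  r -0.001 0.000 -0.002  n~5
```

Emit:
{"api": "send_rows", "payload": {"deltas": [{"gripper": 1, "tx": 160, "ty": -144, "tz": 52, "rx": 0, "ry": 0, "rz": 0}, {"gripper": 1, "tx": 160, "ty": -144, "tz": 52, "rx": 0, "ry": 0, "rz": 0}, {"gripper": 1, "tx": 160, "ty": -144, "tz": 52, "rx": 0, "ry": 0, "rz": 0}, {"gripper": 1, "tx": 160, "ty": -144, "tz": 52, "rx": 0, "ry": 0, "rz": 0}, {"gripper": 1, "tx": 160, "ty": -144, "tz": 52, "rx": 0, "ry": 0, "rz": 0}, {"gripper": 1, "tx": 160, "ty": -144, "tz": 52, "rx": 0, "ry": 0, "rz": 0}, {"gripper": 1, "tx": 160, "ty": -144, "tz": 52, "rx": 0, "ry": 0, "rz": 0}, {"gripper": 1, "tx": 160, "ty": -144, "tz": 52, "rx": 0, "ry": 0, "rz": 0}, {"gripper": 1, "tx": 160, "ty": -144, "tz": 52, "rx": 0, "ry": 0, "rz": 0}]}}

```text
time_s: 4.97
position: [438.9, -110.7, 180.5]
tool_rot: [-3.141, 0.001, 3.139]
force: [0.8, 0.6, -0.4]
opening: 87.9
```

```bash
python3 - <<'E'
from h import *
s,f=save('wrist','w3.png');pickle.dump((s,f),open('w3.pkl','wb'));print(s['position'],s['tool_rot'])
E
```

```text
[ 438.85075971 -110.7362183   180.45988255] [-3.14073687e+00  1.30870766e-03  3.13921594e+00]
```

View pics/w3.png

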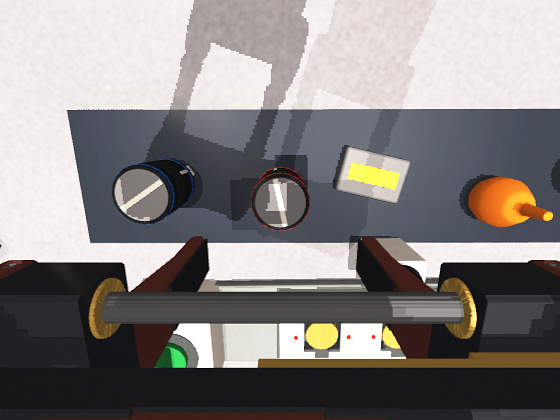

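```bash
cat >> h.py <<'E'
def lens(s,f,u,v,h,fn=None,vt=85):
    """fit top disc & bar near pixel (u,v) on the plane z=h: rectify to a metric patch, 4 px/mm"""
    c=ray(s,f,u,v,h); k=4; n=90*k
    dst=np.float32([[0,0],[n,0],[n,n],[0,n]])
    w=[(c[0]+45,c[1]+45),(c[0]+45,c[1]-45),(c[0]-45,c[1]-45),(c[0]-45,c[1]+45)] # up=+x,right=-y
    src=np.float32([proj(s,f,(x,y,h)) for x,y in w])
    P=cv2.warpPerspective(f['pixels'],cv2.getPerspectiveTransform(src,dst),(n,n),flags=cv2.INTER_CUBIC)
    g=cv2.cvtColor(P,cv2.COLOR_RGB2GRAY)
    m=(g>vt).astype(np.uint8)*255
    m=cv2.morphologyEx(m,cv2.MORPH_OPEN,np.ones((9,9)))
    nn,l,st,ce=cv2.connectedComponentsWithStats(m); i=l[n//2,n//2]
    hull=cv2.convexHull(np.argwhere(l==i)[:,::-1].astype(np.int32))
    (ex,ey),(a,b),_=cv2.fitEllipse(hull)
    X=c[0]+45-ey/k; Y=c[1]+45-ex/k
    # bar angle: best line template through the centre region on a local-contrast image
    loc=g.astype(np.float32)-cv2.medianBlur(g,99).astype(np.float32); loc=np.clip(loc,-30,40)
    best=[]
    yy,xx=np.mgrid[:n,:n]; rr=np.hypot(xx-ex,yy-ey)<24*k
    for t in np.radians(np.arange(0,180,1)):
        d=np.abs((xx-ex)*(-np.cos(t))-(yy-ey)*(-np.sin(t))) # distance from line dir world angle t
        # image dir of world angle t: (-sin t, -cos t)
        d=np.abs((xx-ex)*(-np.cos(t))-(yy-ey)*(-np.sin(t)))
        best.append((loc[rr&(d<2.5*k)].mean(),t))
    sc,t=max(best)
    if fn:
        cv2.ellipse(P,((ex,ey),(a,b),0),(255,0,0),1);cv2.line(P,(int(ex-80*np.sin(t)),int(ey-80*np.cos(t))),(int(ex+80*np.sin(t)),int(ey+80*np.cos(t))),(0,255,0),1)
        cv2.imwrite('pics/'+fn,P[:,:,::-1])
    return X,Y,(a/k,b/k),np.degrees(t),sc
E
python3 - <<'E'
from h import *
s,f=pickle.load(open('w3.pkl','rb'))
for vt in (60,85,100):
  print('red',lens(s,f,280,203,80,'red.png',vt)); print('blue',lens(s,f,141,194,90,'blue.png',vt))
cv2.imwrite('pics/rb.png',np.hstack([cv2.imread('pics/red.png'),cv2.imread('pics/blue.png')]))
E
```

```text
red (np.float64(437.53930678299923), np.float64(-113.50498536158263), (51.91725158691406, 52.47520446777344), np.float64(12.000000000000002), np.float32(39.979633))
blue (np.float64(427.35297036756947), np.float64(-248.95627481991528), (52.268314361572266, 52.845428466796875), np.float64(124.0), np.float32(39.96193))
red (np.float64(437.57678999833126), np.float64(-113.44015458155333), (50.854591369628906, 51.771942138671875), np.float64(12.000000000000002), np.float32(39.990345))
blue (np.float64(427.42390466322377), np.float64(-248.97310907894848), (51.81092834472656, 52.2937126159668), np.float64(124.0), np.float32(39.944183))
red (np.float64(437.221317433634), np.float64(-113.07737687159239), (35.31781005859375, 54.45124816894531), np.float64(11.0), np.float32(39.730618))
blue (np.float64(427.3891413270421), np.float64(-249.0043895965266), (51.581539154052734, 51.93119812011719), np.float64(124.0), np.float32(39.96188))
```

View pics/rb.png

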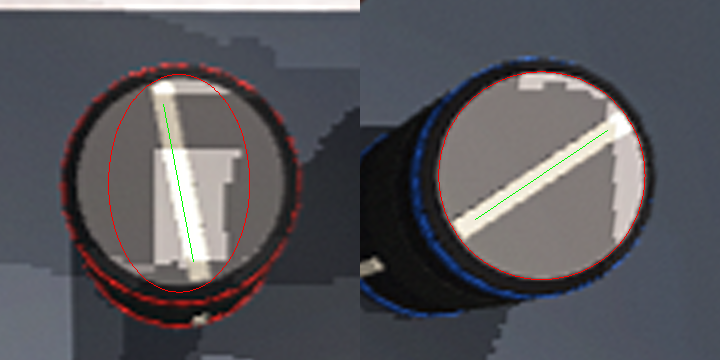

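Both discs fit well at ~52 mm: red at (437.5,−113.5), bar angle about 12.7°; blue at (427.4,−249.0), about 124°. Now I'll grasp red.

Emit:
{"api": "send_rows", "payload": {"deltas": [{"gripper": 1, "tx": 1.3, "ty": -2.8, "tz": 40, "rx": 0, "ry": 0, "rz": 0}, {"gripper": 1, "tx": 1.3, "ty": -2.8, "tz": 80, "rx": 0, "ry": 0, "rz": 0}, {"gripper": 1, "tx": 1.3, "ty": -2.8, "tz": 110, "rx": 0, "ry": 0, "rz": 0}, {"gripper": 1, "tx": 1.3, "ty": -2.8, "tz": 130, "rx": 0, "ry": 0, "rz": 0}, {"gripper": 1, "tx": 1.3, "ty": -2.8, "tz": 140, "rx": 0, "ry": 0, "rz": 0}, {"gripper": 1, "tx": 1.3, "ty": -2.8, "tz": 140, "rx": 0, "ry": 0, "rz": 0}, {"gripper": 1, "tx": 1.3, "ty": -2.8, "tz": 140, "rx": 0, "ry": 0, "rz": 0}, {"gripper": 1, "tx": 1.3, "ty": -2.8, "tz": 140, "rx": 0, "ry": 0, "rz": 0}]}}

```text
time_s: 5.68
position: [439.3, -113.5, 42.5]
tool_rot: [-3.14, 0.004, 3.141]
force: [0.1, -0.1, 0.6]
opening: 88.1
```

```bash
python3 -c "
from h import *
go(437.5,-113.5,40,np.pi)"
```

```text
pos [ 439.3 -113.5   42.5] rot [-3.14   0.004  3.141] F [ 0.1 -0.1  0.6] open 88.1 t 5.7
t 1.8 0.0 2.5  r -0.002 0.004 -0.001  n~0
```

Emit:
{"api": "send_rows", "payload": {"deltas": [{"gripper": 1, "tx": 1.8, "ty": 0, "tz": 2, "rx": 0, "ry": 0.004, "rz": 0}, {"gripper": 1, "tx": 1.8, "ty": 0, "tz": 2, "rx": 0, "ry": 0.004, "rz": 0}, {"gripper": -1, "tx": 1.8, "ty": 0, "tz": 2, "rx": 0, "ry": 0.004, "rz": 0}, {"gripper": -1, "tx": 1.8, "ty": 0, "tz": 2, "rx": 0, "ry": 0.004, "rz": 0}, {"gripper": -1, "tx": 1.8, "ty": 0, "tz": 2, "rx": 0, "ry": 0.004, "rz": 0}, {"gripper": -1, "tx": 1.8, "ty": 0, "tz": 2, "rx": 0, "ry": 0.004, "rz": 0}, {"gripper": -1, "tx": 1.8, "ty": 0, "tz": 2, "rx": 0, "ry": 0.004, "rz": 0}, {"gripper": -1, "tx": 1.8, "ty": 0, "tz": 2, "rx": 0, "ry": 0.004, "rz": 0}]}}

```text
time_s: 6.35
position: [437.5, -113.5, 40.5]
tool_rot: [-3.14, -0.0, 3.141]
force: [-0.9, 0.4, 0.7]
opening: 59.1
```

```bash
python3 -c "
from h import *
go(437.5,-113.5,180,np.pi)"
```

```text
pos [ 437.5 -113.5   40.5] rot [-3.14  -0.     3.141] F [-0.9  0.4  0.7] open 59.1 t 6.3
t -0.0 -0.3 -139.5  r -0.002 -0.000 -0.001  n~3
```

Emit:
{"api": "send_rows", "payload": {"deltas": [{"gripper": -1, "tx": 0, "ty": 0, "tz": -35, "rx": 0, "ry": 0, "rz": 0}, {"gripper": -1, "tx": 0, "ty": 0, "tz": -75, "rx": 0, "ry": 0, "rz": 0}, {"gripper": -1, "tx": 0, "ty": 0, "tz": -115, "rx": 0, "ry": 0, "rz": 0}, {"gripper": -1, "tx": -5, "ty": 5, "tz": -142, "rx": 0, "ry": 0, "rz": 0.02}, {"gripper": -1, "tx": -35, "ty": 30, "tz": -142, "rx": 0, "ry": 0, "rz": 0.1}, {"gripper": -1, "tx": -65, "ty": 55, "tz": -142, "rx": 0, "ry": 0, "rz": 0.2}, {"gripper": -1, "tx": -95, "ty": 80, "tz": -142, "rx": 0, "ry": 0, "rz": 0.212}, {"gripper": -1, "tx": -125, "ty": 105, "tz": -142, "rx": 0, "ry": 0, "rz": 0.212}, {"gripper": -1, "tx": -155, "ty": 130, "tz": -142, "rx": 0, "ry": 0, "rz": 0.212}, {"gripper": -1, "tx": -185, "ty": 153, "tz": -142, "rx": 0, "ry": 0, "rz": 0.212}]}}

```text
time_s: 7.18
position: [623.5, 41.3, 180.7]
tool_rot: [-3.14, -0.002, 2.929]
force: [0.0, -1.0, -2.8]
opening: 59.3
```

```bash
python3 - <<'E'
from h import *
s,f=save('wrist','w4.png');pickle.dump((s,f),open('w4.pkl','wb'))
M=R.from_euler('xyz',s['tool_rot']).as_matrix()
print(proj(s,f,s['position']+M@[0,0,-39.5]))
go(623.1,39.7,110,2.929)
E
```

```text
(np.float64(282.58948973629225), np.float64(260.5155179731405))
pos [627.2  45.7 176.5] rot [ 3.141 -0.005  2.933] F [-1.   2.  -7.5] open 59.4 t 7.2
t 2.5 -6.8 66.5  r 0.001 -0.005 0.004  n~1
```

View pics/w4.png

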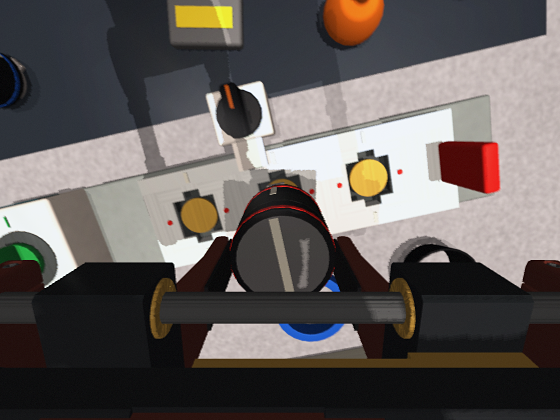

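Red is held and the bar is visible from (275,218) to (290,292). Checking its angle and centre in the hand.

```bash
python3 - <<'E'
from h import *
s,f=pickle.load(open('w4.pkl','rb'))
z=s['position'][2]+39.5
a=ray(s,f,275,220,z);b=ray(s,f,289,290,z);print(np.degrees(np.arctan2(*(a-b)[[1,0]])),s['position'])
M=R.from_euler('xyz',s['tool_rot']).as_matrix()
L=lens(s,f,282,260,z,'held.png',45);print(L, M.T@(np.array([L[0],L[1],z])-s['position']))
im=f['pixels'][:,:,::-1][190:310,210:360];cv2.imwrite('pics/held2.png',np.hstack([cv2.resize(im,(450,360)),cv2.imread('pics/held.png')]))
E
```

```text
178.30124401743538 [623.47239354  41.33027141 180.7069003 ]
(np.float64(622.0688999621331), np.float64(41.52995296117024), (48.460792541503906, 52.06235885620117), np.float64(0.0), np.float32(35.69427)) [  1.48951027  -0.18160909 -39.49693715]
```

View pics/held2.png

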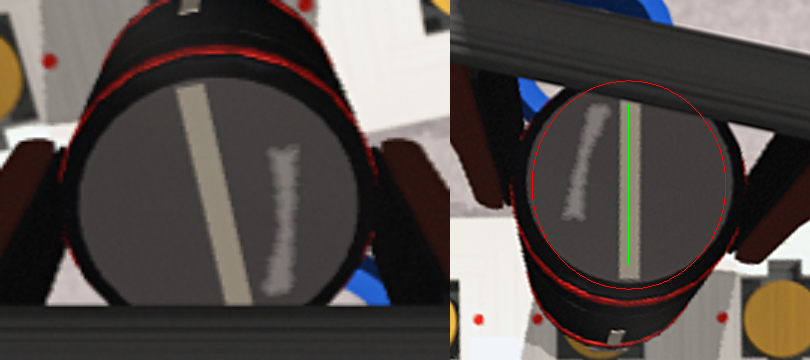

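Emit:
{"api": "send_rows", "payload": {"deltas": [{"gripper": -1, "tx": 2.5, "ty": -6.8, "tz": 30, "rx": 0, "ry": -0.005, "rz": 0}, {"gripper": -1, "tx": 2.5, "ty": -6.8, "tz": 50, "rx": 0, "ry": -0.005, "rz": 0}, {"gripper": -1, "tx": 2.5, "ty": -6.8, "tz": 66, "rx": 0, "ry": -0.005, "rz": 0}, {"gripper": -1, "tx": 2.5, "ty": -6.8, "tz": 66, "rx": 0, "ry": -0.005, "rz": 0}, {"gripper": -1, "tx": 2.5, "ty": -6.8, "tz": 66, "rx": 0, "ry": -0.005, "rz": 0}, {"gripper": -1, "tx": 2.5, "ty": -6.8, "tz": 66, "rx": 0, "ry": -0.005, "rz": 0}, {"gripper": -1, "tx": 2.5, "ty": -6.8, "tz": 66, "rx": 0, "ry": -0.005, "rz": 0}]}}

```text
time_s: 7.82
position: [623.9, 39.6, 112.6]
tool_rot: [3.14, 0.003, 2.933]
force: [0.0, 0.2, -3.2]
opening: 59.2
```

```bash
python3 -c "
from h import *
go(623.1,39.7,88,2.929)"
```

```text
pos [623.9  39.6 112.6] rot [3.140e+00 3.000e-03 2.933e+00] F [ 0.   0.2 -3.2] open 59.2 t 7.8
t 0.9 -0.1 24.6  r 0.001 0.003 0.004  n~0
```

Emit:
{"api": "send_rows", "payload": {"deltas": [{"gripper": -1, "tx": 0.9, "ty": -0.1, "tz": 10, "rx": 0.001, "ry": 0.003, "rz": 0.004}, {"gripper": -1, "tx": 0.9, "ty": -0.1, "tz": 18, "rx": 0.001, "ry": 0.003, "rz": 0.004}, {"gripper": -1, "tx": 0.9, "ty": -0.1, "tz": 24, "rx": 0.001, "ry": 0.003, "rz": 0.004}, {"gripper": -1, "tx": 0.9, "ty": -0.1, "tz": 28, "rx": 0.001, "ry": 0.003, "rz": 0.004}, {"gripper": -1, "tx": 0.9, "ty": -0.1, "tz": 30, "rx": 0.001, "ry": 0.003, "rz": 0.004}, {"gripper": -1, "tx": 0.9, "ty": -0.1, "tz": 32, "rx": 0.001, "ry": 0.003, "rz": 0.004}, {"gripper": -1, "tx": 0.9, "ty": -0.1, "tz": 32, "rx": 0.001, "ry": 0.003, "rz": 0.004}]}}

```text
time_s: 8.4
position: [623.2, 39.6, 81.2]
tool_rot: [3.141, 0.001, 2.928]
force: [-1.3, 0.1, 2.2]
opening: 59.2
```

```bash
python3 -c "
from h import *
go(623.1,39.7,71.5,2.929)"
```

```text
pos [623.2  39.6  81.2] rot [3.141e+00 1.000e-03 2.928e+00] F [-1.3  0.1  2.2] open 59.2 t 8.4
t 0.2 0.1 9.7  r 0.000 0.001 -0.001  n~0
```

Emit:
{"api": "send_rows", "payload": {"deltas": [{"gripper": -1, "tx": 0.2, "ty": 0.1, "tz": 4, "rx": 0, "ry": 0, "rz": 0}, {"gripper": -1, "tx": 0.2, "ty": 0.1, "tz": 8, "rx": 0, "ry": 0, "rz": 0}, {"gripper": -1, "tx": 0.2, "ty": 0.1, "tz": 10, "rx": 0, "ry": 0, "rz": 0}, {"gripper": -1, "tx": 0.2, "ty": 0.1, "tz": 11, "rx": 0, "ry": 0, "rz": 0}, {"gripper": -1, "tx": 0.2, "ty": 0.1, "tz": 11, "rx": 0, "ry": 0, "rz": 0}, {"gripper": -1, "tx": 0.2, "ty": 0.1, "tz": 11, "rx": 0, "ry": 0, "rz": 0}]}}

```text
time_s: 8.9
position: [623.7, 39.5, 72.8]
tool_rot: [3.141, 0.004, 2.928]
force: [-4.6, -0.8, 10.6]
opening: 59.4
```

```bash
python3 -c "
from h import *
go(623.1,39.7,71.5,2.929-1.571)"
```

```text
pos [623.7  39.5  72.8] rot [3.141 0.004 2.928] F [-4.6 -0.8 10.6] open 59.4 t 8.9
t 0.6 0.0 1.3  r 0.004 0.003 1.570  n~12
```

Emit:
{"api": "send_rows", "payload": {"deltas": [{"gripper": -1, "tx": 0.5, "ty": 0, "tz": 1.2, "rx": 0, "ry": 0.003, "rz": 0.1}, {"gripper": -1, "tx": 0.5, "ty": 0, "tz": 1.2, "rx": 0, "ry": 0.003, "rz": 0.2}, {"gripper": -1, "tx": 0.5, "ty": 0, "tz": 1.2, "rx": 0, "ry": 0, "rz": 0.3}, {"gripper": -1, "tx": 0.5, "ty": 0, "tz": 1.2, "rx": 0, "ry": 0, "rz": 0.4}, {"gripper": -1, "tx": 0.5, "ty": 0, "tz": 1.2, "rx": 0, "ry": 0, "rz": 0.5}, {"gripper": -1, "tx": 0.5, "ty": 0, "tz": 1.2, "rx": 0, "ry": 0, "rz": 0.6}, {"gripper": -1, "tx": 0.5, "ty": 0, "tz": 1.2, "rx": 0, "ry": 0, "rz": 0.7}, {"gripper": -1, "tx": 0.5, "ty": 0, "tz": 1.2, "rx": 0, "ry": 0, "rz": 0.8}]}}

```text
time_s: 9.57
position: [624.3, 39.1, 73.5]
tool_rot: [3.136, 0.005, 2.123]
force: [-1.3, -1.9, 6.8]
opening: 59.5
```

```bash
python3 -c "
from h import *
go(623.1,39.7,71.5,2.929-1.6);print(bot.state()['torque'])"
```

```text
pos [624.3  39.1  73.5] rot [3.136 0.005 2.123] F [-1.3 -1.9  6.8] open 59.5 t 9.6
t 1.2 -0.7 1.9  r 0.007 0.002 0.794  n~6
[-0.50422089  0.32627528  0.07981918]
```

Emit:
{"api": "send_rows", "payload": {"deltas": [{"gripper": -1, "tx": 1, "ty": -0.5, "tz": 1.8, "rx": 0.005, "ry": 0, "rz": 0.1}, {"gripper": -1, "tx": 1, "ty": -0.5, "tz": 1.8, "rx": 0.005, "ry": 0, "rz": 0.2}, {"gripper": -1, "tx": 1, "ty": -0.5, "tz": 1.8, "rx": 0.005, "ry": 0, "rz": 0.3}, {"gripper": -1, "tx": 1, "ty": -0.5, "tz": 1.8, "rx": 0, "ry": 0, "rz": 0.4}, {"gripper": -1, "tx": 1, "ty": -0.5, "tz": 1.8, "rx": 0, "ry": 0, "rz": 0.5}, {"gripper": -1, "tx": 1, "ty": -0.5, "tz": 1.8, "rx": 0, "ry": 0, "rz": 0.6}, {"gripper": -1, "tx": 1, "ty": -0.5, "tz": 1.8, "rx": 0, "ry": 0, "rz": 0.7}, {"gripper": -1, "tx": 1, "ty": -0.5, "tz": 1.8, "rx": 0, "ry": 0, "rz": 0.78}, {"gripper": -1, "tx": 1, "ty": -0.5, "tz": 1.8, "rx": 0, "ry": 0, "rz": 0.82}, {"gripper": -1, "tx": 1, "ty": -0.5, "tz": 1.8, "rx": 0, "ry": 0, "rz": 0.82}]}}

```text
time_s: 10.4
position: [622.3, 39.7, 73.1]
tool_rot: [3.136, -0.001, 1.302]
force: [-7.3, -1.0, 8.4]
opening: 59.3
```

```bash
python3 -c "
from h import *
go(623.1,39.7,75,2.929-1.6);print(bot.state()['torque'])"
```

```text
pos [622.3  39.7  73.1] rot [ 3.136e+00 -1.000e-03  1.302e+00] F [-7.3 -1.   8.4] open 59.3 t 10.4
t 0.2 0.8 -1.9  r 0.006 -0.000 -0.027  n~0
[-0.11702269  1.84937265  0.51659106]
```

Emit:
{"api": "send_rows", "payload": {"deltas": [{"gripper": -1, "tx": 0.2, "ty": 0.8, "tz": -2, "rx": 0, "ry": 0, "rz": -0.02}, {"gripper": 1, "tx": 0.2, "ty": 0.8, "tz": -2, "rx": 0, "ry": 0, "rz": -0.02}, {"gripper": 1, "tx": 0.2, "ty": 0.8, "tz": -2, "rx": 0, "ry": 0, "rz": -0.02}, {"gripper": 1, "tx": 0.2, "ty": 0.8, "tz": -2, "rx": 0, "ry": 0, "rz": -0.02}, {"gripper": 1, "tx": 0.2, "ty": 0.8, "tz": -2, "rx": 0, "ry": 0, "rz": -0.02}, {"gripper": 1, "tx": 0, "ty": 0, "tz": -30, "rx": 0, "ry": 0, "rz": 0}, {"gripper": 1, "tx": 0, "ty": 0, "tz": -70, "rx": 0, "ry": 0, "rz": 0}, {"gripper": 1, "tx": 0, "ty": 0, "tz": -115, "rx": 0, "ry": 0, "rz": 0}, {"gripper": 1, "tx": 0, "ty": 0, "tz": -115, "rx": 0, "ry": 0, "rz": 0}]}}

```text
time_s: 11.15
position: [624.3, 40.0, 197.9]
tool_rot: [3.123, -0.004, 1.302]
force: [1.9, -0.1, 1.4]
opening: 88.0
```

```bash
python3 - <<'E'
from h import *
s,f=save('wrist','w5.png');pickle.dump((s,f),open('w5.pkl','wb'))
u,v=proj(s,f,(623,39.7,115))
for vt in (50,85): print(u,v,lens(s,f,u,v,115,'held.png',vt))
go(427.4,-249,190,1.3)
E
```

```text
278.823082640779 209.7330126151832 (np.float64(623.0256996154785), np.float64(39.98403472900391), (51.871551513671875, 53.50907516479492), np.float64(88.0), np.float32(38.519436))
278.823082640779 209.7330126151832 (np.float64(623.3115844726562), np.float64(39.715056610107425), (50.975284576416016, 51.757659912109375), np.float64(87.0), np.float32(38.601723))
pos [624.1  40.  195.3] rot [ 3.125 -0.004  1.302] F [-0.1 -0.5  0.5] open 87.6 t 11.2
t -330.9 -112.9 2.1  r 0.017 -0.004 0.002  n~8
```

View pics/held.png

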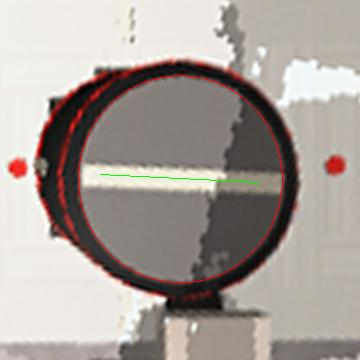

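Red is locked: bar ~88–90°, centre (623.2,39.8), lying between the red dots. Next is blue.

Emit:
{"api": "send_rows", "payload": {"deltas": [{"gripper": 1, "tx": -331, "ty": -113, "tz": 2, "rx": 0.017, "ry": -0.004, "rz": 0}, {"gripper": 1, "tx": -331, "ty": -113, "tz": 2, "rx": 0.017, "ry": -0.004, "rz": 0}, {"gripper": 1, "tx": -331, "ty": -113, "tz": 2, "rx": 0.017, "ry": -0.004, "rz": 0}, {"gripper": 1, "tx": -331, "ty": -113, "tz": 2, "rx": 0.017, "ry": -0.004, "rz": 0}, {"gripper": 1, "tx": -331, "ty": -113, "tz": 2, "rx": 0.017, "ry": -0.004, "rz": 0}, {"gripper": 1, "tx": -331, "ty": -113, "tz": 2, "rx": 0.017, "ry": -0.004, "rz": 0}, {"gripper": 1, "tx": -331, "ty": -113, "tz": 2, "rx": 0.017, "ry": -0.004, "rz": 0}, {"gripper": 1, "tx": -331, "ty": -113, "tz": 2, "rx": 0.017, "ry": -0.004, "rz": 0}, {"gripper": 1, "tx": -331, "ty": -113, "tz": 2, "rx": 0.017, "ry": -0.004, "rz": 0}, {"gripper": 1, "tx": -331, "ty": -113, "tz": 2, "rx": 0.017, "ry": -0.004, "rz": 0}]}}

```text
time_s: 12.03
position: [425.1, -251.7, 188.8]
tool_rot: [-3.14, 0.001, 1.297]
force: [-0.3, 1.1, -0.3]
opening: 88.0
```

```bash
python3 - <<'E'
from h import *
s,f=save('wrist','w6.png');pickle.dump((s,f),open('w6.pkl','wb'))
u,v=proj(s,f,(427.4,-249,90))
for vt in (60,85): print(u,v,lens(s,f,u,v,90,'b2.png',vt))
go(427.4,-249,50,1.3)
E
```

```text
283.21991812574356 201.75529413842509 (np.float64(427.6854957580566), np.float64(-248.412281036377), (51.81852340698242, 52.814125061035156), np.float64(123.00000000000001), np.float32(39.91808))
283.21991812574356 201.75529413842509 (np.float64(428.11545791625974), np.float64(-247.66308593750006), (49.235313415527344, 52.46514892578125), np.float64(124.0), np.float32(35.612835))
pos [ 426.3 -250.1  188.9] rot [-3.14  -0.     1.298] F [-0.1 -0.1 -1.1] open 88.1 t 12.1
t 1.3 0.9 138.9  r -0.001 -0.000 -0.002  n~3
```

Emit:
{"api": "send_rows", "payload": {"deltas": [{"gripper": 1, "tx": 1.7, "ty": 0.8, "tz": 40, "rx": 0, "ry": 0, "rz": 0}, {"gripper": 1, "tx": 1.7, "ty": 0.8, "tz": 80, "rx": 0, "ry": 0, "rz": 0}, {"gripper": 1, "tx": 1.7, "ty": 0.8, "tz": 110, "rx": 0, "ry": 0, "rz": 0}, {"gripper": 1, "tx": 1.7, "ty": 0.8, "tz": 130, "rx": 0, "ry": 0, "rz": 0}, {"gripper": 1, "tx": 1.7, "ty": 0.8, "tz": 139, "rx": 0, "ry": 0, "rz": 0}, {"gripper": 1, "tx": 1.7, "ty": 0.8, "tz": 140, "rx": 0, "ry": 0, "rz": 0}, {"gripper": 1, "tx": 1.7, "ty": 0.8, "tz": 140, "rx": 0, "ry": 0, "rz": 0}, {"gripper": 1, "tx": 1.7, "ty": 0.8, "tz": 140, "rx": 0, "ry": 0, "rz": 0}]}}

```text
time_s: 12.75
position: [428.6, -248.7, 50.7]
tool_rot: [3.14, 0.0, 1.299]
force: [-0.4, 0.6, 0.4]
opening: 87.8
```

```bash
python3 - <<'E'
from h import *
go(427.5,-248.7,49.5,1.3)
E
```

```text
pos [ 428.6 -248.7   50.7] rot [3.14  0.    1.299] F [-0.4  0.6  0.4] open 87.8 t 12.8
t -0.3 -1.1 1.2  r 0.001 0.000 -0.001  n~0
```

Emit:
{"api": "send_rows", "payload": {"deltas": [{"gripper": 1, "tx": -0.3, "ty": -1.1, "tz": 1, "rx": 0, "ry": 0, "rz": 0}, {"gripper": 1, "tx": -0.3, "ty": -1.1, "tz": 1, "rx": 0, "ry": 0, "rz": 0}, {"gripper": -1, "tx": -0.3, "ty": -1.1, "tz": 1, "rx": 0, "ry": 0, "rz": 0}, {"gripper": -1, "tx": -0.3, "ty": -1.1, "tz": 1, "rx": 0, "ry": 0, "rz": 0}, {"gripper": -1, "tx": -0.3, "ty": -1.1, "tz": 1, "rx": 0, "ry": 0, "rz": 0}, {"gripper": -1, "tx": -0.3, "ty": -1.1, "tz": 1, "rx": 0, "ry": 0, "rz": 0}, {"gripper": -1, "tx": -0.3, "ty": -1.1, "tz": 1, "rx": 0, "ry": 0, "rz": 0}, {"gripper": -1, "tx": -0.3, "ty": -1.1, "tz": 1, "rx": 0, "ry": 0, "rz": 0}]}}

```text
time_s: 13.42
position: [427.4, -248.7, 49.8]
tool_rot: [3.14, 0.0, 1.299]
force: [-0.4, 0.1, 0.6]
opening: 59.0
```

```bash
python3 - <<'E'
from h import *
go(623.9,-59.9,200,1.3-np.radians(123.7)+np.pi+.0095)
E
```

```text
pos [ 427.4 -248.7   49.8] rot [3.14  0.    1.299] F [-0.4  0.1  0.6] open 59.0 t 13.4
t 234.6 138.8 -150.1  r 0.001 0.001 -0.993  n~7
```

Emit:
{"api": "send_rows", "payload": {"deltas": [{"gripper": -1, "tx": 0, "ty": 0, "tz": -35, "rx": 0, "ry": 0, "rz": 0}, {"gripper": -1, "tx": 0, "ty": 0, "tz": -75, "rx": 0, "ry": 0, "rz": 0}, {"gripper": -1, "tx": 5, "ty": 3, "tz": -115, "rx": 0, "ry": 0, "rz": -0.1}, {"gripper": -1, "tx": 30, "ty": 18, "tz": -145, "rx": 0, "ry": 0, "rz": -0.22}, {"gripper": -1, "tx": 62, "ty": 37, "tz": -150, "rx": 0, "ry": 0, "rz": -0.34}, {"gripper": -1, "tx": 95, "ty": 56, "tz": -150, "rx": 0, "ry": 0, "rz": -0.46}, {"gripper": -1, "tx": 128, "ty": 76, "tz": -150, "rx": 0, "ry": 0, "rz": -0.58}, {"gripper": -1, "tx": 160, "ty": 95, "tz": -150, "rx": 0, "ry": 0, "rz": -0.7}, {"gripper": -1, "tx": 192, "ty": 114, "tz": -150, "rx": 0, "ry": 0, "rz": -0.82}, {"gripper": -1, "tx": 220, "ty": 130, "tz": -150, "rx": 0, "ry": 0, "rz": -0.93}]}}

```text
time_s: 14.25
position: [612.6, -69.5, 198.2]
tool_rot: [-3.141, -0.001, 2.236]
force: [0.3, -0.5, -3.7]
opening: 59.4
```

```bash
python3 - <<'E'
from h import *
go(623.9,-59.9,122,2.291)
E
```

```text
pos [612.6 -69.5 198.2] rot [-3.141e+00 -1.000e-03  2.236e+00] F [ 0.3 -0.5 -3.7] open 59.4 t 14.2
t 0.5 14.9 76.2  r -0.001 -0.001 -0.055  n~1
```

Emit:
{"api": "send_rows", "payload": {"deltas": [{"gripper": -1, "tx": 0.5, "ty": 15, "tz": 20, "rx": 0, "ry": 0, "rz": -0.055}, {"gripper": -1, "tx": 0.5, "ty": 15, "tz": 50, "rx": 0, "ry": 0, "rz": -0.055}, {"gripper": -1, "tx": 0.5, "ty": 15, "tz": 70, "rx": 0, "ry": 0, "rz": -0.055}, {"gripper": -1, "tx": 0.5, "ty": 15, "tz": 76, "rx": 0, "ry": 0, "rz": -0.055}, {"gripper": -1, "tx": 0.5, "ty": 15, "tz": 76, "rx": 0, "ry": 0, "rz": -0.055}, {"gripper": -1, "tx": 0.5, "ty": 15, "tz": 76, "rx": 0, "ry": 0, "rz": -0.055}, {"gripper": -1, "tx": 0.5, "ty": 15, "tz": 76, "rx": 0, "ry": 0, "rz": -0.055}, {"gripper": -1, "tx": 0.5, "ty": 15, "tz": 76, "rx": 0, "ry": 0, "rz": -0.055}]}}

```text
time_s: 14.92
position: [624.9, -60.3, 124.7]
tool_rot: [3.14, 0.002, 2.29]
force: [1.0, -0.7, -3.8]
opening: 59.1
```

```bash
python3 - <<'E'
from h import *
go(623.9,-59.9,89,2.291)
s,f=save('wrist','w7.png');z=s['position'][2]+40.2
u,v=proj(s,f,(*s['position'][:2],z))
for vt in (35,45,60): print(lens(s,f,u,v,z,'b3.png',vt))
E
```

```text
pos [624.9 -60.3 124.7] rot [3.14e+00 2.00e-03 2.29e+00] F [ 1.  -0.7 -3.8] open 59.1 t 14.9
t 1.0 -0.6 35.7  r 0.002 0.002 -0.001  n~0
(np.float64(624.9273480778563), np.float64(-60.10424261585414), (51.459720611572266, 51.74934387207031), np.float64(0.0), np.float32(38.348812))
(np.float64(624.9697903996337), np.float64(-60.077410035287734), (51.27564239501953, 51.449974060058594), np.float64(0.0), np.float32(38.350533))
(np.float64(624.9847974186766), np.float64(-60.40506582752406), (7.682764530181885, 62.796653747558594), np.float64(0.0), np.float32(39.767326))
```

View pics/b3.png

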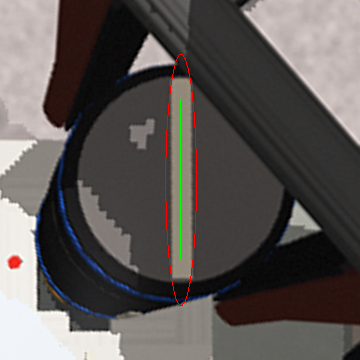

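Blue's bar is aligned at 0° and it is centred in the grip. Insert.

Emit:
{"api": "send_rows", "payload": {"deltas": [{"gripper": -1, "tx": 1, "ty": -0.6, "tz": 10, "rx": 0.002, "ry": 0.002, "rz": 0}, {"gripper": -1, "tx": 1, "ty": -0.6, "tz": 20, "rx": 0.002, "ry": 0.002, "rz": 0}, {"gripper": -1, "tx": 1, "ty": -0.6, "tz": 26, "rx": 0.002, "ry": 0.002, "rz": 0}, {"gripper": -1, "tx": 1, "ty": -0.6, "tz": 30, "rx": 0.002, "ry": 0.002, "rz": 0}, {"gripper": -1, "tx": 1, "ty": -0.6, "tz": 33, "rx": 0.002, "ry": 0.002, "rz": 0}, {"gripper": -1, "tx": 1, "ty": -0.6, "tz": 35, "rx": 0.002, "ry": 0.002, "rz": 0}, {"gripper": -1, "tx": 1, "ty": -0.6, "tz": 35, "rx": 0.002, "ry": 0.002, "rz": 0}]}}

```text
time_s: 15.55
position: [623.5, -60.2, 89.9]
tool_rot: [-3.141, 0.0, 2.29]
force: [-2.5, -0.8, 2.3]
opening: 59.4
```

```bash
python3 -c "
from h import *
go(623.9,-59.9,81,2.291)"
```

```text
pos [623.5 -60.2  89.9] rot [-3.141  0.     2.29 ] F [-2.5 -0.8  2.3] open 59.4 t 15.6
t -0.1 0.5 8.9  r -0.001 0.000 -0.001  n~0
```

In the hole and on the plunger. Press.

Emit:
{"api": "send_rows", "payload": {"deltas": [{"gripper": -1, "tx": 0, "ty": 0.5, "tz": 4, "rx": 0, "ry": 0, "rz": 0}, {"gripper": -1, "tx": 0, "ty": 0.5, "tz": 8, "rx": 0, "ry": 0, "rz": 0}, {"gripper": -1, "tx": 0, "ty": 0.5, "tz": 10, "rx": 0, "ry": 0, "rz": 0}, {"gripper": -1, "tx": 0, "ty": 0.5, "tz": 10.5, "rx": 0, "ry": 0, "rz": 0}, {"gripper": -1, "tx": 0, "ty": 0.5, "tz": 10.5, "rx": 0, "ry": 0, "rz": 0}, {"gripper": -1, "tx": 0, "ty": 0.5, "tz": 10.5, "rx": 0, "ry": 0, "rz": 0}]}}

```text
time_s: 16.05
position: [624.3, -60.1, 81.9]
tool_rot: [3.141, 0.002, 2.29]
force: [-5.7, -0.3, 8.9]
opening: 59.0
```

```bash
python3 -c "
from h import *
go(623.9,-59.9,81,2.291-1.571)"
```

```text
pos [624.3 -60.1  81.9] rot [3.141e+00 2.000e-03 2.290e+00] F [-5.7 -0.3  8.9] open 59.0 t 16.1
t 0.4 -0.2 0.9  r 0.002 0.002 1.570  n~12
```

Emit:
{"api": "send_rows", "payload": {"deltas": [{"gripper": -1, "tx": 0.4, "ty": -0.2, "tz": 1.2, "rx": 0, "ry": 0, "rz": 0.1}, {"gripper": -1, "tx": 0.4, "ty": -0.2, "tz": 1.2, "rx": 0, "ry": 0, "rz": 0.2}, {"gripper": -1, "tx": 0.4, "ty": -0.2, "tz": 1.2, "rx": 0, "ry": 0, "rz": 0.3}, {"gripper": -1, "tx": 0.4, "ty": -0.2, "tz": 1.2, "rx": 0, "ry": 0, "rz": 0.4}, {"gripper": -1, "tx": 0.4, "ty": -0.2, "tz": 1.2, "rx": 0, "ry": 0, "rz": 0.5}, {"gripper": -1, "tx": 0.4, "ty": -0.2, "tz": 1.2, "rx": 0, "ry": 0, "rz": 0.6}, {"gripper": -1, "tx": 0.4, "ty": -0.2, "tz": 1.2, "rx": 0, "ry": 0, "rz": 0.7}, {"gripper": -1, "tx": 0.4, "ty": -0.2, "tz": 1.2, "rx": 0, "ry": 0, "rz": 0.8}]}}

```text
time_s: 16.72
position: [625.7, -59.9, 82.8]
tool_rot: [3.134, 0.001, 1.485]
force: [0.3, 0.2, 5.6]
opening: 59.0
```

```bash
python3 -c "
from h import *
go(623.9,-59.9,81,2.291-1.571)"
```

```text
pos [625.7 -59.9  82.8] rot [3.134e+00 1.000e-03 1.485e+00] F [0.3 0.2 5.6] open 59.0 t 16.7
t -0.1 -1.8 1.8  r 0.007 -0.002 0.765  n~6
```

Emit:
{"api": "send_rows", "payload": {"deltas": [{"gripper": -1, "tx": 0, "ty": -1.5, "tz": 1.8, "rx": 0.005, "ry": 0, "rz": 0.1}, {"gripper": -1, "tx": 0, "ty": -1.5, "tz": 1.8, "rx": 0.005, "ry": 0, "rz": 0.2}, {"gripper": -1, "tx": 0, "ty": -1.5, "tz": 1.8, "rx": 0.005, "ry": 0, "rz": 0.3}, {"gripper": -1, "tx": 0, "ty": -1.5, "tz": 1.8, "rx": 0.005, "ry": 0, "rz": 0.4}, {"gripper": -1, "tx": 0, "ty": -1.5, "tz": 1.8, "rx": 0.005, "ry": 0, "rz": 0.5}, {"gripper": -1, "tx": 0, "ty": -1.5, "tz": 1.8, "rx": 0.005, "ry": 0, "rz": 0.6}, {"gripper": -1, "tx": 0, "ty": -1.5, "tz": 1.8, "rx": 0.005, "ry": 0, "rz": 0.7}, {"gripper": -1, "tx": 0, "ty": -1.5, "tz": 1.8, "rx": 0, "ry": 0, "rz": 0.77}, {"gripper": -1, "tx": 0, "ty": -1.5, "tz": 1.8, "rx": 0, "ry": 0, "rz": 0.8}, {"gripper": -1, "tx": 0, "ty": -1.5, "tz": 1.8, "rx": 0, "ry": 0, "rz": 0.8}]}}

```text
time_s: 17.55
position: [624.9, -59.4, 83.1]
tool_rot: [3.134, -0.007, 0.684]
force: [-4.6, 0.6, 7.7]
opening: 59.1
```

```bash
python3 -c "
from h import *
go(623.9,-59.9,84,.72);print(bot.state()['torque'])"
```

```text
pos [624.9 -59.4  83.1] rot [ 3.134 -0.007  0.684] F [-4.6  0.6  7.7] open 59.1 t 17.6
t -1.1 -0.2 -0.9  r 0.008 -0.007 -0.036  n~0
[0.25600326 0.84251755 0.09651194]
```

Emit:
{"api": "send_rows", "payload": {"deltas": [{"gripper": -1, "tx": -1, "ty": 0, "tz": -2, "rx": 0.005, "ry": -0.005, "rz": -0.02}, {"gripper": 1, "tx": -1, "ty": 0, "tz": -2, "rx": 0.005, "ry": -0.005, "rz": -0.02}, {"gripper": 1, "tx": -1, "ty": 0, "tz": -2, "rx": 0.005, "ry": -0.005, "rz": -0.02}, {"gripper": 1, "tx": -1, "ty": 0, "tz": -2, "rx": 0.005, "ry": -0.005, "rz": -0.02}, {"gripper": 1, "tx": -1, "ty": 0, "tz": -2, "rx": 0.005, "ry": -0.005, "rz": -0.02}, {"gripper": 1, "tx": -1, "ty": 0, "tz": -30, "rx": 0.005, "ry": -0.005, "rz": 0}, {"gripper": 1, "tx": -1, "ty": 0, "tz": -70, "rx": 0.005, "ry": -0.005, "rz": 0}, {"gripper": 1, "tx": -1, "ty": 0, "tz": -115, "rx": 0.005, "ry": -0.005, "rz": 0}, {"gripper": 1, "tx": -1, "ty": 0, "tz": -115, "rx": 0.005, "ry": -0.005, "rz": 0}]}}

```text
time_s: 18.3
position: [625.4, -60.1, 208.3]
tool_rot: [3.129, -0.011, 0.684]
force: [0.4, 0.9, 1.4]
opening: 87.3
```

```bash
python3 - <<'E'
from h import *
s,f=save('wrist','w8.png');pickle.dump((s,f),open('w8.pkl','wb'))
u,v=proj(s,f,(624,-60,125))
for vt in (50,85): print(u,v,lens(s,f,u,v,125,'held.png',vt))
go(419,271,200,.7)
E
```

```text
279.5921269725503 211.00609332221111 (np.float64(624.8625793457031), np.float64(-59.29402542114259), (51.983619689941406, 52.6715202331543), np.float64(89.0), np.float32(37.869034))
279.5921269725503 211.00609332221111 (np.float64(628.1860198974609), np.float64(-59.06619262695314), (43.30970001220703, 52.29239273071289), np.float64(77.0), np.float32(13.970449))
pos [625.3 -60.1 205.7] rot [ 3.13  -0.01   0.684] F [0.1 1.3 0.8] open 87.6 t 18.4
t 49.4 -387.0 1.9  r 0.011 -0.010 -0.016  n~9
```

Blue is locked: bar 89°, centre (624.9,−59.3). Next is yellow.

Emit:
{"api": "send_rows", "payload": {"deltas": [{"gripper": 1, "tx": 49, "ty": -387, "tz": 2, "rx": 0.011, "ry": -0.01, "rz": -0.016}, {"gripper": 1, "tx": 49, "ty": -387, "tz": 2, "rx": 0.011, "ry": -0.01, "rz": -0.016}, {"gripper": 1, "tx": 49, "ty": -387, "tz": 2, "rx": 0.011, "ry": -0.01, "rz": -0.016}, {"gripper": 1, "tx": 49, "ty": -387, "tz": 2, "rx": 0.011, "ry": -0.01, "rz": -0.016}, {"gripper": 1, "tx": 49, "ty": -387, "tz": 2, "rx": 0.011, "ry": -0.01, "rz": -0.016}, {"gripper": 1, "tx": 49, "ty": -387, "tz": 2, "rx": 0.011, "ry": -0.01, "rz": -0.016}, {"gripper": 1, "tx": 49, "ty": -387, "tz": 2, "rx": 0.011, "ry": -0.01, "rz": -0.016}, {"gripper": 1, "tx": 49, "ty": -387, "tz": 2, "rx": 0.011, "ry": -0.01, "rz": -0.016}, {"gripper": 1, "tx": 49, "ty": -387, "tz": 2, "rx": 0.011, "ry": -0.01, "rz": -0.016}, {"gripper": 1, "tx": 49, "ty": -387, "tz": 2, "rx": 0.011, "ry": -0.01, "rz": -0.016}]}}

```text
time_s: 19.18
position: [415.6, 274.5, 198.9]
tool_rot: [-3.14, 0.0, 0.704]
force: [0.8, -0.2, -0.4]
opening: 88.0
```

```bash
python3 - <<'E'
from h import *
s,f=save('wrist','w9.png');pickle.dump((s,f),open('w9.pkl','wb'))
u,v=proj(s,f,(419,271,100))
L=lens(s,f,u,v,100,'y2.png',60);print(u,v,L)
for vt in (60,85): print(lens(s,f,*proj(s,f,(L[0],L[1],100)),100,'y2.png',vt))
go(419,271,60,.7)
E
```

```text
286.72250411683825 204.93079639019666 (np.float64(420.7479286193848), np.float64(276.77924728393555), (51.91255187988281, 52.213401794433594), np.float64(102.0), np.float32(39.845333))
(np.float64(420.73513793945324), np.float64(276.7889595031738), (51.922515869140625, 52.276039123535156), np.float64(102.0), np.float32(39.8545))
(np.float64(420.77140426635754), np.float64(276.8322525024414), (51.19377136230469, 51.594051361083984), np.float64(102.0), np.float32(39.80318))
pos [415.6 274.8 198.9] rot [-3.14   0.     0.706] F [-0.9  0.9 -0.5] open 87.8 t 19.2
t 0.2 5.4 138.9  r -0.002 0.000 0.006  n~3
```

View pics/y2.png

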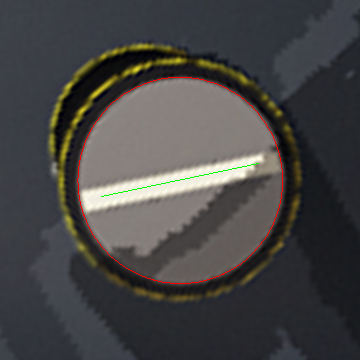

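Yellow is at (420.75,276.8) with its bar at 102.5°.

Emit:
{"api": "send_rows", "payload": {"deltas": [{"gripper": 1, "tx": 5.2, "ty": 1.8, "tz": 40, "rx": 0, "ry": 0, "rz": 0}, {"gripper": 1, "tx": 5.2, "ty": 1.8, "tz": 80, "rx": 0, "ry": 0, "rz": 0}, {"gripper": 1, "tx": 5.2, "ty": 1.8, "tz": 110, "rx": 0, "ry": 0, "rz": 0}, {"gripper": 1, "tx": 5.2, "ty": 1.8, "tz": 130, "rx": 0, "ry": 0, "rz": 0}, {"gripper": 1, "tx": 5.2, "ty": 1.8, "tz": 139, "rx": 0, "ry": 0, "rz": 0}, {"gripper": 1, "tx": 5.2, "ty": 1.8, "tz": 140, "rx": 0, "ry": 0, "rz": 0}, {"gripper": 1, "tx": 5.2, "ty": 1.8, "tz": 140, "rx": 0, "ry": 0, "rz": 0}, {"gripper": 1, "tx": 5.2, "ty": 1.8, "tz": 140, "rx": 0, "ry": 0, "rz": 0}]}}

```text
time_s: 19.9
position: [421.6, 277.3, 60.7]
tool_rot: [-3.14, -0.002, 0.705]
force: [-0.8, -0.2, 0.2]
opening: 87.7
```

```bash
python3 - <<'E'
from h import *
go(420.75,276.8,59.5,.706)
E
```

```text
pos [421.6 277.3  60.7] rot [-3.14e+00 -2.00e-03  7.05e-01] F [-0.8 -0.2  0.2] open 87.7 t 19.9
t -0.9 -0.2 1.2  r -0.001 -0.002 -0.001  n~0
```

Emit:
{"api": "send_rows", "payload": {"deltas": [{"gripper": 1, "tx": -0.9, "ty": -0.2, "tz": 1, "rx": 0, "ry": 0, "rz": 0}, {"gripper": 1, "tx": -0.9, "ty": -0.2, "tz": 1, "rx": 0, "ry": 0, "rz": 0}, {"gripper": -1, "tx": -0.9, "ty": -0.2, "tz": 1, "rx": 0, "ry": 0, "rz": 0}, {"gripper": -1, "tx": -0.9, "ty": -0.2, "tz": 1, "rx": 0, "ry": 0, "rz": 0}, {"gripper": -1, "tx": -0.9, "ty": -0.2, "tz": 1, "rx": 0, "ry": 0, "rz": 0}, {"gripper": -1, "tx": -0.9, "ty": -0.2, "tz": 1, "rx": 0, "ry": 0, "rz": 0}, {"gripper": -1, "tx": -0.9, "ty": -0.2, "tz": 1, "rx": 0, "ry": 0, "rz": 0}, {"gripper": -1, "tx": -0.9, "ty": -0.2, "tz": 1, "rx": 0, "ry": 0, "rz": 0}]}}

```text
time_s: 20.57
position: [420.8, 276.9, 59.8]
tool_rot: [-3.14, -0.002, 0.705]
force: [0.4, -0.4, 0.9]
opening: 58.7
```

```bash
python3 - <<'E'
from h import *
go(622.0,139.5,215,.706-np.radians(102.5)+np.pi+.0095)
E
```

```text
pos [420.8 276.9  59.8] rot [-3.14e+00 -2.00e-03  7.05e-01] F [ 0.4 -0.4  0.9] open 58.7 t 20.6
t 64.5 234.9 -155.4  r 0.000 -0.003 -1.363  n~10
```

Emit:
{"api": "send_rows", "payload": {"deltas": [{"gripper": -1, "tx": 0, "ty": 0, "tz": -35, "rx": 0, "ry": 0, "rz": 0}, {"gripper": -1, "tx": 0, "ty": 0, "tz": -75, "rx": 0, "ry": 0, "rz": -0.1}, {"gripper": -1, "tx": 1, "ty": 5, "tz": -115, "rx": 0, "ry": 0, "rz": -0.22}, {"gripper": -1, "tx": 9, "ty": 34, "tz": -145, "rx": 0, "ry": 0, "rz": -0.34}, {"gripper": -1, "tx": 18, "ty": 68, "tz": -155, "rx": 0, "ry": 0, "rz": -0.46}, {"gripper": -1, "tx": 28, "ty": 102, "tz": -155, "rx": 0, "ry": 0, "rz": -0.58}, {"gripper": -1, "tx": 37, "ty": 136, "tz": -155, "rx": 0, "ry": 0, "rz": -0.7}, {"gripper": -1, "tx": 46, "ty": 170, "tz": -155, "rx": 0, "ry": 0, "rz": -0.82}, {"gripper": -1, "tx": 55, "ty": 202, "tz": -155, "rx": 0, "ry": 0, "rz": -0.94}, {"gripper": -1, "tx": 61, "ty": 222, "tz": -155, "rx": 0, "ry": 0, "rz": -1.06}]}}

```text
time_s: 21.4
position: [612.8, 144.4, 212.7]
tool_rot: [-3.141, -0.001, 1.769]
force: [0.1, -0.2, -2.6]
opening: 59.1
```

```bash
python3 - <<'E'
from h import *
go(622.0,139.5,132,2.068)
E
```

```text
pos [612.8 144.4 212.7] rot [-3.141e+00 -1.000e-03  1.769e+00] F [ 0.1 -0.2 -2.6] open 59.1 t 21.4
t -6.8 8.1 80.6  r -0.001 -0.002 -0.299  n~2
```

Emit:
{"api": "send_rows", "payload": {"deltas": [{"gripper": -1, "tx": -6.8, "ty": 8.1, "tz": 20, "rx": 0, "ry": 0, "rz": -0.1}, {"gripper": -1, "tx": -6.8, "ty": 8.1, "tz": 50, "rx": 0, "ry": 0, "rz": -0.2}, {"gripper": -1, "tx": -6.8, "ty": 8.1, "tz": 72, "rx": 0, "ry": 0, "rz": -0.3}, {"gripper": -1, "tx": -6.8, "ty": 8.1, "tz": 80, "rx": 0, "ry": 0, "rz": -0.3}, {"gripper": -1, "tx": -6.8, "ty": 8.1, "tz": 80, "rx": 0, "ry": 0, "rz": -0.3}, {"gripper": -1, "tx": -6.8, "ty": 8.1, "tz": 80, "rx": 0, "ry": 0, "rz": -0.3}, {"gripper": -1, "tx": -6.8, "ty": 8.1, "tz": 80, "rx": 0, "ry": 0, "rz": -0.3}, {"gripper": -1, "tx": -6.8, "ty": 8.1, "tz": 80, "rx": 0, "ry": 0, "rz": -0.3}]}}

```text
time_s: 22.07
position: [622.9, 139.8, 135.3]
tool_rot: [3.138, -0.0, 2.068]
force: [0.4, 0.2, -2.4]
opening: 59.1
```

```bash
python3 - <<'E'
from h import *
go(622.0,139.5,99,2.068)
s,f=save('wrist','w10.png');z=s['position'][2]+40.2
u,v=proj(s,f,(*s['position'][:2],z))
for vt in (35,45,60): print(lens(s,f,u,v,z,'y3.png',vt))
E
```

```text
pos [622.9 139.8 135.3] rot [ 3.138 -0.     2.068] F [ 0.4  0.2 -2.4] open 59.1 t 22.1
t 0.1 -1.1 36.3  r 0.003 -0.000 0.000  n~0
(np.float64(623.367246708694), np.float64(140.57158064674007), (109.40935516357422, 154.75070190429688), np.float64(0.0), np.float32(29.73455))
(np.float64(605.859506687942), np.float64(153.90743613074886), (80.45755004882812, 137.94898986816406), np.float64(24.000000000000004), np.float32(18.00783))
(np.float64(623.4418888900905), np.float64(139.40283751319515), (51.522037506103516, 51.93977355957031), np.float64(179.0), np.float32(38.634342))
```

Emit:
{"api": "send_rows", "payload": {"deltas": [{"gripper": -1, "tx": 0.3, "ty": -1.3, "tz": 10, "rx": 0.003, "ry": 0, "rz": -0.012}, {"gripper": -1, "tx": 0.3, "ty": -1.3, "tz": 20, "rx": 0.003, "ry": 0, "rz": -0.012}, {"gripper": -1, "tx": 0.3, "ty": -1.3, "tz": 26, "rx": 0.003, "ry": 0, "rz": -0.012}, {"gripper": -1, "tx": 0.3, "ty": -1.3, "tz": 30, "rx": 0.003, "ry": 0, "rz": -0.012}, {"gripper": -1, "tx": 0.3, "ty": -1.3, "tz": 33, "rx": 0.003, "ry": 0, "rz": -0.012}, {"gripper": -1, "tx": 0.3, "ty": -1.3, "tz": 35.5, "rx": 0.003, "ry": 0, "rz": -0.012}, {"gripper": -1, "tx": 0.3, "ty": -1.3, "tz": 35.5, "rx": 0.003, "ry": 0, "rz": -0.012}]}}

```text
time_s: 22.7
position: [621.2, 139.2, 99.8]
tool_rot: [-3.141, -0.0, 2.08]
force: [-2.9, -1.8, 2.3]
opening: 59.4
```

```bash
python3 -c "
from h import *
go(622,139.5,91,2.08)"
```

```text
pos [621.2 139.2  99.8] rot [-3.141 -0.     2.08 ] F [-2.9 -1.8  2.3] open 59.4 t 22.7
t -0.2 0.8 8.8  r -0.001 -0.000 0.000  n~0
```

Emit:
{"api": "send_rows", "payload": {"deltas": [{"gripper": -1, "tx": -0.2, "ty": 0.8, "tz": 4, "rx": 0, "ry": 0, "rz": 0}, {"gripper": -1, "tx": -0.2, "ty": 0.8, "tz": 8, "rx": 0, "ry": 0, "rz": 0}, {"gripper": -1, "tx": -0.2, "ty": 0.8, "tz": 10, "rx": 0, "ry": 0, "rz": 0}, {"gripper": -1, "tx": -0.2, "ty": 0.8, "tz": 10.5, "rx": 0, "ry": 0, "rz": 0}, {"gripper": -1, "tx": -0.2, "ty": 0.8, "tz": 10.5, "rx": 0, "ry": 0, "rz": 0}, {"gripper": -1, "tx": -0.2, "ty": 0.8, "tz": 10.5, "rx": 0, "ry": 0, "rz": 0}]}}

```text
time_s: 23.2
position: [622.6, 139.6, 91.7]
tool_rot: [3.14, 0.001, 2.08]
force: [-4.5, -0.1, 8.5]
opening: 59.4
```

```bash
python3 -c "
from h import *
go(622,139.5,91,2.08-1.571)"
```

```text
pos [622.6 139.6  91.7] rot [3.14e+00 1.00e-03 2.08e+00] F [-4.5 -0.1  8.5] open 59.4 t 23.2
t 0.2 -0.5 0.7  r 0.002 -0.001 1.571  n~12
```

Emit:
{"api": "send_rows", "payload": {"deltas": [{"gripper": -1, "tx": 0.2, "ty": -0.5, "tz": 1.2, "rx": 0, "ry": 0, "rz": 0.1}, {"gripper": -1, "tx": 0.2, "ty": -0.5, "tz": 1.2, "rx": 0, "ry": 0, "rz": 0.2}, {"gripper": -1, "tx": 0.2, "ty": -0.5, "tz": 1.2, "rx": 0, "ry": 0, "rz": 0.3}, {"gripper": -1, "tx": 0.2, "ty": -0.5, "tz": 1.2, "rx": 0, "ry": 0, "rz": 0.4}, {"gripper": -1, "tx": 0.2, "ty": -0.5, "tz": 1.2, "rx": 0, "ry": 0, "rz": 0.5}, {"gripper": -1, "tx": 0.2, "ty": -0.5, "tz": 1.2, "rx": 0, "ry": 0, "rz": 0.6}, {"gripper": -1, "tx": 0.2, "ty": -0.5, "tz": 1.2, "rx": 0, "ry": 0, "rz": 0.7}, {"gripper": -1, "tx": 0.2, "ty": -0.5, "tz": 1.2, "rx": 0, "ry": 0, "rz": 0.8}]}}

```text
time_s: 23.87
position: [623.4, 139.7, 92.8]
tool_rot: [3.136, -0.003, 1.275]
force: [-0.8, -1.5, 6.8]
opening: 59.4
```

```bash
python3 -c "
from h import *
go(622,139.5,91,2.08-1.571)"
```

```text
pos [623.4 139.7  92.8] rot [ 3.136e+00 -3.000e-03  1.275e+00] F [-0.8 -1.5  6.8] open 59.4 t 23.9
t -0.6 -1.3 1.8  r 0.004 -0.005 0.766  n~6
```

Emit:
{"api": "send_rows", "payload": {"deltas": [{"gripper": -1, "tx": -0.5, "ty": -1.2, "tz": 1.8, "rx": 0.004, "ry": -0.004, "rz": 0.1}, {"gripper": -1, "tx": -0.5, "ty": -1.2, "tz": 1.8, "rx": 0.004, "ry": -0.004, "rz": 0.2}, {"gripper": -1, "tx": -0.5, "ty": -1.2, "tz": 1.8, "rx": 0.004, "ry": -0.004, "rz": 0.3}, {"gripper": -1, "tx": -0.5, "ty": -1.2, "tz": 1.8, "rx": 0.004, "ry": -0.004, "rz": 0.4}, {"gripper": -1, "tx": -0.5, "ty": -1.2, "tz": 1.8, "rx": 0.004, "ry": -0.004, "rz": 0.5}, {"gripper": -1, "tx": -0.5, "ty": -1.2, "tz": 1.8, "rx": 0.004, "ry": -0.004, "rz": 0.6}, {"gripper": -1, "tx": -0.5, "ty": -1.2, "tz": 1.8, "rx": 0.004, "ry": -0.004, "rz": 0.7}, {"gripper": -1, "tx": -0.5, "ty": -1.2, "tz": 1.8, "rx": 0, "ry": 0, "rz": 0.77}, {"gripper": -1, "tx": -0.5, "ty": -1.2, "tz": 1.8, "rx": 0, "ry": 0, "rz": 0.81}, {"gripper": -1, "tx": -0.5, "ty": -1.2, "tz": 1.8, "rx": 0, "ry": 0, "rz": 0.81}]}}

```text
time_s: 24.7
position: [623.2, 140.2, 93.4]
tool_rot: [3.139, -0.011, 0.463]
force: [-1.8, 0.4, 7.8]
opening: 59.0
```

```bash
python3 -c "
from h import *
go(622,139.5,94,.51);print(bot.state()['torque'])"
```

```text
pos [623.2 140.2  93.4] rot [ 3.139 -0.011  0.463] F [-1.8  0.4  7.8] open 59.0 t 24.7
t -1.4 0.1 -0.6  r 0.002 -0.010 -0.047  n~0
[ 0.1169951   0.5478358  -0.02065922]
```

Emit:
{"api": "send_rows", "payload": {"deltas": [{"gripper": -1, "tx": -1, "ty": 0, "tz": -2, "rx": 0, "ry": -0.008, "rz": -0.02}, {"gripper": 1, "tx": -1, "ty": 0, "tz": -2, "rx": 0, "ry": -0.008, "rz": -0.02}, {"gripper": 1, "tx": -1, "ty": 0, "tz": -2, "rx": 0, "ry": -0.008, "rz": -0.02}, {"gripper": 1, "tx": -1, "ty": 0, "tz": -2, "rx": 0, "ry": -0.008, "rz": -0.02}, {"gripper": 1, "tx": -1, "ty": 0, "tz": -2, "rx": 0, "ry": -0.008, "rz": -0.02}, {"gripper": 1, "tx": -1, "ty": 0, "tz": -30, "rx": 0, "ry": -0.008, "rz": 0}, {"gripper": 1, "tx": -1, "ty": 0, "tz": -70, "rx": 0, "ry": -0.008, "rz": 0}, {"gripper": 1, "tx": -1, "ty": 0, "tz": -115, "rx": 0, "ry": -0.008, "rz": 0}, {"gripper": 1, "tx": -1, "ty": 0, "tz": -115, "rx": 0, "ry": -0.008, "rz": 0}]}}

```text
time_s: 25.45
position: [623.4, 139.9, 218.7]
tool_rot: [3.135, -0.016, 0.463]
force: [0.8, 0.3, 1.7]
opening: 87.8
```

```bash
python3 - <<'E'
from h import *
s,f=save('wrist','w11.png');pickle.dump((s,f),open('w11.pkl','wb'))
u,v=proj(s,f,(622,139.5,135))
for vt in (50,60,85): print(u,v,lens(s,f,u,v,135,'held.png',vt))
go(515,20,215,.01)
E
```

```text
Traceback (most recent call last):
  File "h.py", line 46, in lens
    (ex,ey),(a,b),_=cv2.fitEllipse(hull)
                    ~~~~~~~~~~~~~~^^^^^^
cv2.error: OpenCV(4.12.0) /io/opencv/modules/imgproc/src/shapedescr.cpp:361: error: (-201:Incorrect size of input array) There should be at least 5 points to fit the ellipse in function 'fitEllipseNoDirect'
```

```bash
python3 - <<'E'
from h import *
s,f=pickle.load(open('w11.pkl','rb'))
for dx,vt in [(8,50),(8,85),(-10,85),(0,35),(-10,60)]:
  try: print(vt,lens(s,f,*proj(s,f,(622+dx,139.5,135)),135,'held.png',vt))
  except Exception as e: print(vt,'x')
go(515,20,215,.01)
E
```

```text
50 x
85 (np.float64(628.8805656433105), np.float64(139.7610626220703), (37.801719665527344, 52.33979415893555), np.float64(119.0), np.float32(5.9168406))
85 (np.float64(605.126277923584), np.float64(136.63669204711917), (94.57865142822266, 113.57534790039062), np.float64(8.0), np.float32(4.8788114))
35 x
60 (np.float64(622.8138198852539), np.float64(139.84419250488284), (51.92776107788086, 52.415767669677734), np.float64(88.0), np.float32(34.778877))
pos [623.3 139.8 216.1] rot [ 3.136 -0.014  0.463] F [-0.4 -1.3  0.5] open 88.2 t 25.5
t -150.5 58.8 -0.7  r 0.002 -0.015 0.453  n~3
```

View pics/w11.png

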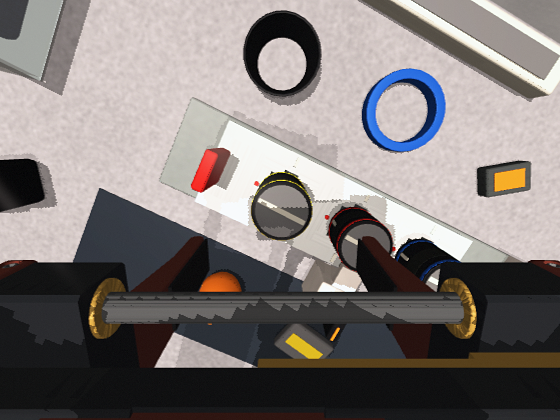

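All three lenses are locked; yellow shows centre (622.8,139.8) and bar 88°. On to the clamp.

Emit:
{"api": "send_rows", "payload": {"deltas": [{"gripper": 0, "tx": -150, "ty": 59, "tz": 0, "rx": 0, "ry": -0.015, "rz": 0.453}, {"gripper": 0, "tx": -150, "ty": 59, "tz": 0, "rx": 0, "ry": -0.015, "rz": 0.453}, {"gripper": 0, "tx": -150, "ty": 59, "tz": 0, "rx": 0, "ry": -0.015, "rz": 0.453}, {"gripper": 0, "tx": -150, "ty": 59, "tz": 0, "rx": 0, "ry": -0.015, "rz": 0.453}, {"gripper": 0, "tx": -150, "ty": 59, "tz": 0, "rx": 0, "ry": -0.015, "rz": 0.453}, {"gripper": 0, "tx": -150, "ty": 59, "tz": 0, "rx": 0, "ry": -0.015, "rz": 0.453}, {"gripper": 0, "tx": -150, "ty": 59, "tz": 0, "rx": 0, "ry": -0.015, "rz": 0.453}, {"gripper": 0, "tx": -150, "ty": 59, "tz": 0, "rx": 0, "ry": -0.015, "rz": 0.453}]}}

```text
time_s: 26.17
position: [515.9, 20.8, 213.6]
tool_rot: [3.14, 0.0, 0.012]
force: [0.1, -0.1, 0.4]
opening: 44.1
```

```bash
python3 - <<'E'
from h import *
s,f=save('wrist','w12.png');pickle.dump((s,f),open('w12.pkl','wb'))
u,v=proj(s,f,(527,20,118));print(u,v,s['position'])
x0,y0=int(u)-70,int(v)-60
im=f['pixels'][y0:y0+120,x0:x0+140][:,:,::-1];cv2.imwrite('pics/cl.png',cv2.resize(im,(700,600),interpolation=cv2.INTER_CUBIC));print(x0,y0)
E
```

```text
282.7715840006562 195.45642953462757 [515.90760004  20.7659487  213.56200659]
212 135
```

View pics/cl.png

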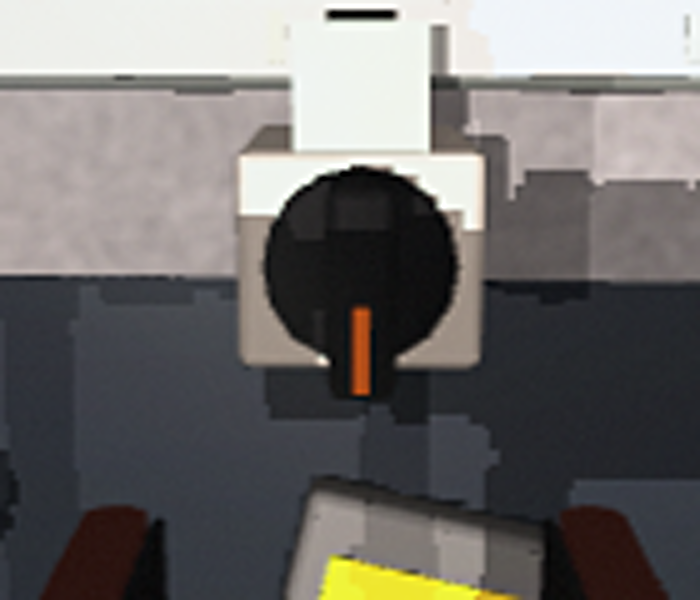

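The clamp knob bar is centred at crop column 361, disc centre (361,263), with the orange mark pointing to −x.

```bash
python3 - <<'E'
from h import *
s,f=pickle.load(open('w12.pkl','rb'))
P=lambda c,r,z: ray(s,f,212+c/5,135+r/5,z).round(1)
print('disc',P(361,263,86),'bar-x end',P(361,400,118),'tower L/R',P(240,260,78),P(482,260,78),'tower top/bot',P(361,155,78),P(361,366,78))
go(527,19.5,120,.0095)
E
```

```text
disc [529.4  18.3  86. ] bar-x end [506.9  18.3 118. ] tower L/R [528.4  45.4  78. ] [529.   -8.9  78. ] tower top/bot [552.1  18.6  78. ] [504.2  18.   78. ]
pos [515.9  20.9 213.6] rot [3.14  0.    0.012] F [-0.7  0.2 -0.2] open 43.7 t 26.2
t 11.1 1.3 93.6  r 0.002 0.000 0.003  n~2
```

Emit:
{"api": "send_rows", "payload": {"deltas": [{"gripper": 0, "tx": 12.6, "ty": 2.6, "tz": 30, "rx": 0, "ry": 0, "rz": 0.003}, {"gripper": 0, "tx": 12.6, "ty": 2.6, "tz": 60, "rx": 0, "ry": 0, "rz": 0.003}, {"gripper": 0, "tx": 12.6, "ty": 2.6, "tz": 80, "rx": 0, "ry": 0, "rz": 0.003}, {"gripper": 0, "tx": 12.6, "ty": 2.6, "tz": 85, "rx": 0, "ry": 0, "rz": 0.003}, {"gripper": 0, "tx": 12.6, "ty": 2.6, "tz": 85, "rx": 0, "ry": 0, "rz": 0.003}, {"gripper": 0, "tx": 12.6, "ty": 2.6, "tz": 85, "rx": 0, "ry": 0, "rz": 0.003}]}}

```text
time_s: 26.72
position: [529.1, 18.7, 129.4]
tool_rot: [3.14, -0.0, 0.01]
force: [0.1, -0.4, 0.9]
opening: 44.2
```

```bash
python3 - <<'E'
from h import *
go(528.7,18.3,94,.0095)
E
```

```text
pos [529.1  18.7 129.4] rot [ 3.14 -0.    0.01] F [ 0.1 -0.4  0.9] open 44.2 t 26.7
t -0.4 0.3 35.4  r 0.002 -0.000 0.000  n~0
```

Emit:
{"api": "send_rows", "payload": {"deltas": [{"gripper": 0, "tx": -0.4, "ty": 0.3, "tz": 20, "rx": 0, "ry": 0, "rz": 0}, {"gripper": 0, "tx": -0.4, "ty": 0.3, "tz": 32, "rx": 0, "ry": 0, "rz": 0}, {"gripper": 0, "tx": -0.4, "ty": 0.3, "tz": 36, "rx": 0, "ry": 0, "rz": 0}, {"gripper": 0, "tx": -0.4, "ty": 0.3, "tz": 36, "rx": 0, "ry": 0, "rz": 0}, {"gripper": -1, "tx": -0.4, "ty": 0.3, "tz": 36, "rx": 0, "ry": 0, "rz": 0}, {"gripper": -1, "tx": -0.4, "ty": 0.3, "tz": 36, "rx": 0, "ry": 0, "rz": 0}, {"gripper": -1, "tx": -0.4, "ty": 0.3, "tz": 36, "rx": 0, "ry": 0, "rz": 0}, {"gripper": -1, "tx": -0.4, "ty": 0.3, "tz": 36, "rx": 0, "ry": 0, "rz": 0}, {"gripper": -1, "tx": -0.4, "ty": 0.3, "tz": 36, "rx": 0, "ry": 0, "rz": 0}]}}

```text
time_s: 27.47
position: [528.9, 18.3, 93.9]
tool_rot: [3.14, -0.001, 0.01]
force: [-0.2, 0.1, 0.9]
opening: 14.0
```

```bash
python3 - <<'E'
from h import *
go(528.7,18.3,94,.0095+1.4)
E
```

```text
pos [528.9  18.3  93.9] rot [ 3.14e+00 -1.00e-03  1.00e-02] F [-0.2  0.1  0.9] open 14.0 t 27.5
t -0.2 0.0 -0.1  r 0.002 0.001 -1.399  n~11
```

Gripped the bar (14.0 mm). Turning counter-clockwise.

Emit:
{"api": "send_rows", "payload": {"deltas": [{"gripper": -1, "tx": 0, "ty": 0, "tz": 0, "rx": 0, "ry": 0, "rz": -0.12}, {"gripper": -1, "tx": 0, "ty": 0, "tz": 0, "rx": 0, "ry": 0, "rz": -0.24}, {"gripper": -1, "tx": 0, "ty": 0, "tz": 0, "rx": 0, "ry": 0, "rz": -0.36}, {"gripper": -1, "tx": 0, "ty": 0, "tz": 0, "rx": 0, "ry": 0, "rz": -0.48}, {"gripper": -1, "tx": 0, "ty": 0, "tz": 0, "rx": 0, "ry": 0, "rz": -0.6}, {"gripper": -1, "tx": 0, "ty": 0, "tz": 0, "rx": 0, "ry": 0, "rz": -0.72}, {"gripper": -1, "tx": 0, "ty": 0, "tz": 0, "rx": 0, "ry": 0, "rz": -0.84}, {"gripper": -1, "tx": 0, "ty": 0, "tz": 0, "rx": 0, "ry": 0, "rz": -0.96}, {"gripper": -1, "tx": 0, "ty": 0, "tz": 0, "rx": 0, "ry": 0, "rz": -1.08}, {"gripper": -1, "tx": 0, "ty": 0, "tz": 0, "rx": 0, "ry": 0, "rz": -1.15}]}}

```text
time_s: 28.3
position: [529.0, 18.3, 94.1]
tool_rot: [3.14, 0.001, 1.166]
force: [-0.4, -0.5, 0.4]
opening: 0.5
```

Emit:
{"api": "send_rows", "payload": {"deltas": [{"gripper": -1, "tx": 0, "ty": 0, "tz": 0, "rx": 0, "ry": 0, "rz": -0.1}, {"gripper": -1, "tx": 0, "ty": 0, "tz": 0, "rx": 0, "ry": 0, "rz": -0.18}, {"gripper": -1, "tx": 0, "ty": 0, "tz": 0, "rx": 0, "ry": 0, "rz": -0.24}, {"gripper": -1, "tx": 0, "ty": 0, "tz": 0, "rx": 0, "ry": 0, "rz": -0.26}, {"gripper": -1, "tx": 0, "ty": 0, "tz": 0, "rx": 0, "ry": 0, "rz": -0.26}]}}

```text
time_s: 28.72
position: [529.1, 18.3, 94.3]
tool_rot: [3.14, 0.002, 1.426]
force: [-0.1, -0.2, -0.7]
opening: 0.4
```

```bash
python3 - <<'E'
from h import *
go(528.7,18.3,94,.0095+1.4);print(bot.state()['torque'])
E
```

```text
pos [529.1  18.3  94.3] rot [3.140e+00 2.000e-03 1.426e+00] F [-0.1 -0.2 -0.7] open 0.4 t 28.7
t -0.1 -0.4 0.3  r 0.002 0.002 0.016  n~0
[-0.00394276 -0.01947122 -0.02037974]
```

The fingers shut to 0.4 mm, so the bar isn't between them. I'll rise and look.

Emit:
{"api": "send_rows", "payload": {"deltas": [{"gripper": -1, "tx": 0, "ty": 0, "tz": -30, "rx": 0, "ry": 0, "rz": 0}, {"gripper": -1, "tx": 0, "ty": 0, "tz": -70, "rx": 0, "ry": 0, "rz": 0}, {"gripper": 0, "tx": 0, "ty": 0, "tz": -110, "rx": 0, "ry": 0, "rz": 0}, {"gripper": 0, "tx": 0, "ty": 0, "tz": -120, "rx": 0, "ry": 0, "rz": 0}, {"gripper": 0, "tx": 0, "ty": 0, "tz": -120, "rx": 0, "ry": 0, "rz": 0}, {"gripper": 0, "tx": 0, "ty": 0, "tz": -120, "rx": 0, "ry": 0, "rz": 0}]}}

```text
time_s: 29.22
position: [529.1, 18.5, 214.2]
tool_rot: [3.139, 0.002, 1.425]
force: [-0.7, -1.0, -1.3]
opening: 23.5
```

```bash
python3 - <<'E'
from h import *
s,f=save('wrist','w13.png');pickle.dump((s,f),open('w13.pkl','wb'));print(s['position'],s['opening'])
# rectified at z=118
c=(528.7,18.3);k=6;n=540
src=np.float32([proj(s,f,(c[0]+a,c[1]+b,118)) for a,b in [(45,45),(45,-45),(-45,-45),(-45,45)]])
P=cv2.warpPerspective(f['pixels'],cv2.getPerspectiveTransform(src,np.float32([[0,0],[n,0],[n,n],[0,n]])),(n,n),flags=cv2.INTER_CUBIC)
P=cv2.convertScaleAbs(P,alpha=1.6,beta=20)
cv2.imwrite('pics/cl2.png',P[:,:,::-1])
E
```

```text
[529.14759723  18.52473538 214.19381916] 23.53293882839197
```

View pics/cl2.png

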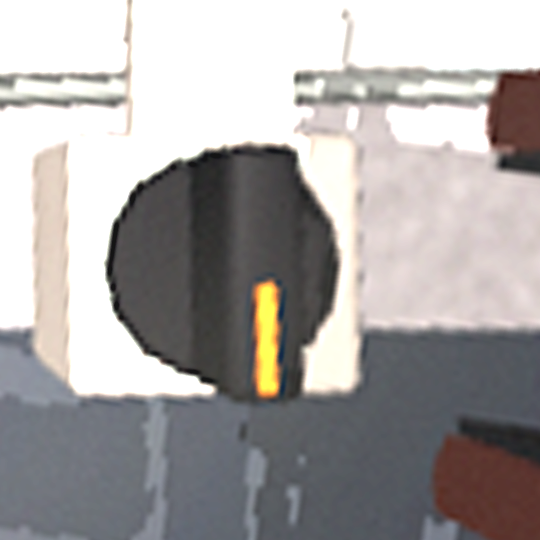

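Measured at z=118, the bar is still where I expected, (529,18.8), and the knob hasn't turned. I'll redo the grasp with time for the fingers to close fully before turning.

Emit:
{"api": "send_rows", "payload": {"deltas": [{"gripper": 0, "tx": 0, "ty": 0, "tz": 0, "rx": 0, "ry": 0, "rz": 1.2}, {"gripper": 0, "tx": 0, "ty": 0, "tz": 0, "rx": 0, "ry": 0, "rz": 1.2}, {"gripper": 0, "tx": 0, "ty": 0, "tz": 0, "rx": 0, "ry": 0, "rz": 1.2}, {"gripper": 0, "tx": 0, "ty": 0, "tz": 0, "rx": 0, "ry": 0, "rz": 1.2}, {"gripper": 0, "tx": 0, "ty": 0, "tz": 0, "rx": 0, "ry": 0, "rz": 1.2}, {"gripper": 0, "tx": 0, "ty": 0, "tz": 0, "rx": 0, "ry": 0, "rz": 1.2}, {"gripper": 0, "tx": 0, "ty": 0, "tz": 0, "rx": 0, "ry": 0, "rz": 1.2}, {"gripper": 0, "tx": 0, "ty": 0, "tz": 0, "rx": 0, "ry": 0, "rz": 1.2}, {"gripper": 0, "tx": 0, "ty": 0, "tz": 0, "rx": 0, "ry": 0, "rz": 1.2}, {"gripper": 0, "tx": 0, "ty": 0, "tz": 0, "rx": 0, "ry": 0, "rz": 1.2}]}}

```text
time_s: 30.1
position: [527.5, 18.5, 209.2]
tool_rot: [3.141, 0.006, 0.218]
force: [0.7, -0.0, 0.0]
opening: 43.9
```

```bash
python3 - <<'E'
from h import *
go(528.9,18.5,128,.0095)
E
```

```text
pos [527.5  18.5 209.2] rot [3.141 0.006 0.218] F [ 0.7 -0.   0. ] open 43.9 t 30.1
t 1.8 0.3 81.2  r 0.001 0.006 0.209  n~1
```

Emit:
{"api": "send_rows", "payload": {"deltas": [{"gripper": 0, "tx": 1.8, "ty": 0.3, "tz": 30, "rx": 0, "ry": 0.006, "rz": 0.1}, {"gripper": 0, "tx": 1.8, "ty": 0.3, "tz": 60, "rx": 0, "ry": 0.006, "rz": 0.209}, {"gripper": 0, "tx": 1.8, "ty": 0.3, "tz": 80, "rx": 0, "ry": 0.006, "rz": 0.209}, {"gripper": 0, "tx": 1.8, "ty": 0.3, "tz": 100, "rx": 0, "ry": 0.006, "rz": 0.209}, {"gripper": 0, "tx": 1.8, "ty": 0.3, "tz": 112, "rx": 0, "ry": 0.006, "rz": 0.209}, {"gripper": 0, "tx": 1.8, "ty": 0.3, "tz": 116, "rx": 0, "ry": 0.006, "rz": 0.209}, {"gripper": 0, "tx": 1.8, "ty": 0.3, "tz": 117, "rx": 0, "ry": 0.006, "rz": 0.209}, {"gripper": 0, "tx": 1.8, "ty": 0.3, "tz": 117, "rx": 0, "ry": 0.006, "rz": 0.209}]}}

```text
time_s: 30.77
position: [528.7, 18.4, 92.3]
tool_rot: [3.14, -0.0, 0.009]
force: [0.3, -0.5, 1.0]
opening: 44.0
```

Emit:
{"api": "send_rows", "payload": {"deltas": [{"gripper": -1, "tx": 0, "ty": 0, "tz": 0.5, "rx": 0, "ry": 0, "rz": 0}, {"gripper": -1, "tx": 0, "ty": 0, "tz": 0.5, "rx": 0, "ry": 0, "rz": 0}, {"gripper": -1, "tx": 0, "ty": 0, "tz": 0.5, "rx": 0, "ry": 0, "rz": 0}, {"gripper": -1, "tx": 0, "ty": 0, "tz": 0.5, "rx": 0, "ry": 0, "rz": 0}, {"gripper": -1, "tx": 0, "ty": 0, "tz": 0.5, "rx": 0, "ry": 0, "rz": 0}, {"gripper": -1, "tx": 0, "ty": 0, "tz": 0.5, "rx": 0, "ry": 0, "rz": 0}, {"gripper": -1, "tx": 0, "ty": 0, "tz": 0.5, "rx": 0, "ry": 0, "rz": 0}, {"gripper": -1, "tx": 0, "ty": 0, "tz": 0.5, "rx": 0, "ry": 0, "rz": 0}]}}

```text
time_s: 31.43
position: [528.7, 18.4, 91.8]
tool_rot: [3.14, -0.0, 0.009]
force: [-0.5, -0.3, 0.2]
opening: 0.5
```

```bash
python3 - <<'E'
from h import *
go(528.9,18.5,93,.0095)
s,f=save('wrist','w14.png');pickle.dump((s,f),open('w14.pkl','wb'))
im=f['pixels'][130:340,140:420][:,:,::-1];cv2.imwrite('pics/cl3.png',cv2.resize(cv2.convertScaleAbs(im,alpha=1.5,beta=15),(784,588),interpolation=cv2.INTER_CUBIC))
E
```

```text
pos [528.7  18.4  91.8] rot [ 3.14  -0.     0.009] F [-0.5 -0.3  0.2] open 0.5 t 31.4
t 0.2 -0.1 -1.2  r 0.001 -0.000 -0.001  n~0
```

View pics/cl3.png

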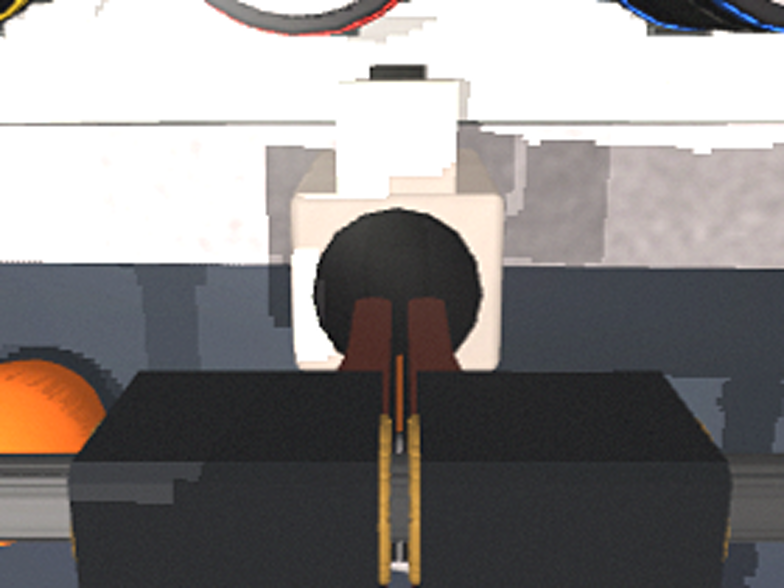

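The picture shows the fingers (crop columns 388 and 410) shut, with the orange mark visible between them and no bar holding them apart. I'll check numerically where the bar must lie in this view.

```bash
python3 - <<'E'
from h import *
s,f=pickle.load(open('w14.pkl','rb'))
for p in [(551,25,118),(551,11,118),(529,25,118),(529,11,118),(507,25,118),(507,11,118),(529,18.4,92),(519,18.4,92),(539,18.4,92),(539,30,92),(539,18.4,118)]: print(p,np.round(proj(s,f,p),1))
for nm in ['w12','w13','w14']:
    s,f=pickle.load(open(nm+'.pkl','rb'))
    b=[(c.round(1),a,wh) for c,a,wh in blobs(f['pixels'],(5,150,90),(18,255,255),15,400)]
    print(nm,[(c,a,wh,ray(s,f,*c,118)[:2].round(1)) for c,a,wh in b])
im=f['pixels'];
for r in (205,212,220,228,234,238,242,250,256,264,272,280): print(r,[int(x) for x in im[r,262:304].max(axis=1)][::2])
E
```

```text
(551, 25, 118) [270.9 217.5]
(551, 11, 118) [295.  217.7]
(529, 25, 118) [271.  252.8]
(529, 11, 118) [294.3 253. ]
(507, 25, 118) [271.1 286. ]
(507, 11, 118) [293.7 286.2]
(529, 18.4, 92) [282.  238.3]
(519, 18.4, 92) [281.9 251.9]
(539, 18.4, 92) [282.1 224.3]
(539, 30, 92) [265.  224.2]
(539, 18.4, 118) [282.1 237.1]
w12 [(array([283.8, 205.2]), np.int32(58), array([ 4, 17], dtype=int32), array([517.1,  18.9])), (array([186.4, 295.1]), np.int32(48), array([ 8, 22], dtype=int32), array([415.8, 123.4])), (array([376.7, 288.9]), np.int32(15), array([4, 7], dtype=int32), array([425.3, -82.6])), (array([184.2, 311. ]), np.int32(19), array([ 5, 12], dtype=int32), array([396.3, 127.2])), (array([380.5, 317.7]), np.int32(19), array([ 4, 10], dtype=int32), array([389.9, -90. ])), (array([184.6, 321.6]), np.int32(17), array([4, 8], dtype=int32), array([382.9, 127.7])), (array([379.3, 330.2]), np.int32(36), array([ 7, 15], dtype=int32), array([373.9, -90.2])), (array([186.6, 334.6]), np.int32(17), array([7, 6], dtype=int32), array([366.2, 126.6]))]
w13 [(array([269.7, 206.6]), np.int32(65),
[... 1817 characters left out ...]
 20, 19, 17, 20, 19, 19, 20, 23, 23, 22, 22, 19, 19, 18, 18, 20, 19, 17, 18]
238 [14, 17, 25, 45, 46, 44, 45, 45, 47, 19, 20, 20, 49, 44, 45, 44, 46, 45, 41, 17, 18]
242 [14, 15, 40, 44, 44, 43, 43, 43, 45, 17, 19, 17, 45, 45, 45, 43, 44, 44, 42, 18, 16]
250 [15, 19, 44, 44, 43, 43, 43, 43, 43, 15, 17, 16, 43, 45, 42, 43, 44, 43, 45, 33, 18]
256 [47, 42, 41, 41, 42, 43, 41, 40, 40, 13, 25, 14, 36, 44, 42, 45, 43, 42, 41, 43, 97]
264 [14, 16, 17, 16, 14, 16, 15, 23, 40, 11, 93, 10, 30, 36, 16, 17, 17, 16, 15, 16, 14]
272 [14, 13, 12, 14, 16, 15, 13, 23, 37, 12, 93, 12, 27, 37, 17, 15, 13, 16, 16, 17, 13]
280 [14, 16, 15, 15, 15, 15, 15, 67, 90, 11, 93, 11, 105, 77, 16, 14, 16, 14, 16, 15, 15]
```

```bash
python3 - <<'E'
from h import *
print('gpo',bot.grip_point_offset)
s,f=pickle.load(open('w1.pkl','rb')); im=f['pixels']
for r in (236,240,244,250):
    print(r,'L',[(c,tuple(int(x) for x in im[r,c])) for c in range(184,216,3)],'R',[(c,tuple(int(x) for x in im[r,c])) for c in range(352,382,3)])
print(s['opening'])
for z in (0,-13,-26):
  for x in (-10,0,10):
    M=R.from_euler('xyz',s['tool_rot']).as_matrix()
    print(z,x,[np.round(proj(s,f,s['position']+M@[x,y,z]),0) for y in (-44,44,-57,57)])
E
```

```text
gpo 18.700000000000003
236 L [(184, (205, 193, 191)), (187, (207, 195, 193)), (190, (205, 195, 193)), (193, (198, 184, 183)), (196, (110, 89, 84)), (199, (71, 46, 41)), (202, (175, 161, 158)), (205, (209, 198, 194)), (208, (211, 200, 197)), (211, (208, 196, 193)), (214, (202, 191, 187))] R [(352, (203, 192, 189)), (355, (198, 186, 183)), (358, (199, 188, 186)), (361, (206, 196, 193)), (364, (108, 87, 83)), (367, (72, 48, 43)), (370, (126, 106, 103)), (373, (207, 197, 193)), (376, (202, 192, 188)), (379, (200, 189, 188))]
240 L [(184, (203, 192, 189)), (187, (186, 174, 172)), (190, (38, 15, 13)), (193, (42, 21, 18)), (196, (42, 18, 15)), (199, (41, 18, 13)), (202, (32, 12, 9)), (205, (2, 3, 6)), (208, (217, 206, 203)), (211, (199, 187, 186)), (214, (201, 190, 188))] R [(352, (197, 185, 183)), (355, (204, 192, 190)), (358, (29, 28, 27)), (361, (44, 38, 39)), (364, (39, 17, 14)), (367, (41, 19, 14)), (370, (40, 17, 12)), (373, (42, 19, 16)), (376, (62, 43, 39)), (379, (202, 191, 189))]
244 L [(184, (48, 48, 55)), (187, (41, 18, 14)), (190, (42, 20, 16)), (193, (41, 19, 14)), (196, (42, 
[... 925 characters left out ...]
y([346., 239.]), array([199., 239.]), array([365., 239.])]
0 10 [array([217., 225.]), array([347., 225.]), array([198., 225.]), array([366., 225.])]
-13 -10 [array([215., 260.]), array([349., 260.]), array([195., 260.]), array([369., 260.])]
-13 0 [array([214., 246.]), array([350., 245.]), array([193., 246.]), array([370., 245.])]
-13 10 [array([213., 231.]), array([351., 231.]), array([192., 231.]), array([372., 231.])]
-26 -10 [array([210., 269.]), array([354., 268.]), array([188., 269.]), array([376., 268.])]
-26 0 [array([209., 253.]), array([355., 253.]), array([187., 253.]), array([377., 253.])]
-26 10 [array([208., 238.]), array([356., 237.]), array([186., 238.]), array([378., 237.])]
```

Fingertip pixels (inner columns 207/357, row 238) match a point 26 mm behind the nominal TCP. The real finger ends sit about 26 mm higher than reported, so I closed just above the bar. I'll open, descend in steps while watching the force, and close again.

Emit:
{"api": "send_rows", "payload": {"deltas": [{"gripper": 0, "tx": 0, "ty": 0, "tz": -4, "rx": 0, "ry": 0, "rz": 0}, {"gripper": 0, "tx": 0, "ty": 0, "tz": -4, "rx": 0, "ry": 0, "rz": 0}, {"gripper": 0, "tx": 0, "ty": 0, "tz": -4, "rx": 0, "ry": 0, "rz": 0}, {"gripper": 0, "tx": 0, "ty": 0, "tz": -4, "rx": 0, "ry": 0, "rz": 0}, {"gripper": 0, "tx": 0, "ty": 0, "tz": -4, "rx": 0, "ry": 0, "rz": 0}, {"gripper": 0, "tx": 0, "ty": 0, "tz": -4, "rx": 0, "ry": 0, "rz": 0}, {"gripper": 0, "tx": 0, "ty": 0, "tz": -4, "rx": 0, "ry": 0, "rz": 0}, {"gripper": 0, "tx": 0, "ty": 0, "tz": 1, "rx": 0, "ry": 0, "rz": 0}, {"gripper": 0, "tx": 0, "ty": 0, "tz": 5, "rx": 0, "ry": 0, "rz": 0}, {"gripper": 0, "tx": 0, "ty": 0, "tz": 7, "rx": 0, "ry": 0, "rz": 0}]}}

```text
time_s: 32.32
position: [528.2, 18.4, 83.6]
tool_rot: [3.14, 0.001, 0.009]
force: [0.0, -0.3, -0.3]
opening: 43.9
```

Emit:
{"api": "send_rows", "payload": {"deltas": [{"gripper": 0, "tx": 0, "ty": 0, "tz": 3, "rx": 0, "ry": 0, "rz": 0}, {"gripper": 0, "tx": 0, "ty": 0, "tz": 6, "rx": 0, "ry": 0, "rz": 0}, {"gripper": 0, "tx": 0, "ty": 0, "tz": 8, "rx": 0, "ry": 0, "rz": 0}]}}

```text
time_s: 32.57
position: [528.0, 18.4, 74.9]
tool_rot: [3.141, 0.002, 0.009]
force: [-0.8, -0.2, -0.3]
opening: 44.0
```

Emit:
{"api": "send_rows", "payload": {"deltas": [{"gripper": 0, "tx": 0, "ty": 0, "tz": 3, "rx": 0, "ry": 0, "rz": 0}, {"gripper": 0, "tx": 0, "ty": 0, "tz": 5, "rx": 0, "ry": 0, "rz": 0}]}}

```text
time_s: 32.73
position: [527.8, 18.4, 69.3]
tool_rot: [3.141, 0.002, 0.009]
force: [0.8, 0.1, 0.4]
opening: 43.7
```

No contact even 17 mm below the disc height, which confirms the offset. Close.

Emit:
{"api": "send_rows", "payload": {"deltas": [{"gripper": -1, "tx": 1, "ty": 0, "tz": 0, "rx": 0, "ry": 0, "rz": 0}, {"gripper": -1, "tx": 1, "ty": 0, "tz": 0, "rx": 0, "ry": 0, "rz": 0}, {"gripper": -1, "tx": 1, "ty": 0, "tz": 0, "rx": 0, "ry": 0, "rz": 0}, {"gripper": -1, "tx": 1, "ty": 0, "tz": 0, "rx": 0, "ry": 0, "rz": 0}, {"gripper": -1, "tx": 1, "ty": 0, "tz": 0, "rx": 0, "ry": 0, "rz": 0}, {"gripper": -1, "tx": 1, "ty": 0, "tz": 0, "rx": 0, "ry": 0, "rz": 0}, {"gripper": -1, "tx": 1, "ty": 0, "tz": 0, "rx": 0, "ry": 0, "rz": 0}, {"gripper": -1, "tx": 1, "ty": 0, "tz": 0, "rx": 0, "ry": 0, "rz": 0}]}}

```text
time_s: 33.4
position: [529.0, 19.0, 69.6]
tool_rot: [3.141, 0.002, 0.009]
force: [-0.4, 2.8, 0.6]
opening: 13.8
```

Gripping at 13.8 mm. Turn CCW.

Emit:
{"api": "send_rows", "payload": {"deltas": [{"gripper": -1, "tx": 0, "ty": 0, "tz": 0, "rx": 0, "ry": 0, "rz": -0.12}, {"gripper": -1, "tx": 0, "ty": 0, "tz": 0, "rx": 0, "ry": 0, "rz": -0.24}, {"gripper": -1, "tx": 0, "ty": 0, "tz": 0, "rx": 0, "ry": 0, "rz": -0.36}, {"gripper": -1, "tx": 0, "ty": 0, "tz": 0, "rx": 0, "ry": 0, "rz": -0.48}, {"gripper": -1, "tx": 0, "ty": 0, "tz": 0, "rx": 0, "ry": 0, "rz": -0.6}, {"gripper": -1, "tx": 0, "ty": 0, "tz": 0, "rx": 0, "ry": 0, "rz": -0.72}, {"gripper": -1, "tx": 0, "ty": 0, "tz": 0, "rx": 0, "ry": 0, "rz": -0.84}, {"gripper": -1, "tx": 0, "ty": 0, "tz": 0, "rx": 0, "ry": 0, "rz": -0.96}, {"gripper": -1, "tx": 0, "ty": 0, "tz": 0, "rx": 0, "ry": 0, "rz": -1.08}, {"gripper": -1, "tx": 0, "ty": 0, "tz": 0, "rx": 0, "ry": 0, "rz": -1.15}]}}

```text
time_s: 34.23
position: [528.2, 20.2, 69.6]
tool_rot: [-3.138, -0.0, 1.166]
force: [-4.0, 6.2, 1.8]
opening: 13.9
```

Emit:
{"api": "send_rows", "payload": {"deltas": [{"gripper": -1, "tx": 0, "ty": 0, "tz": 0, "rx": 0, "ry": 0, "rz": -0.1}, {"gripper": -1, "tx": 0, "ty": 0, "tz": 0, "rx": 0, "ry": 0, "rz": -0.18}, {"gripper": -1, "tx": 0, "ty": 0, "tz": 0, "rx": 0, "ry": 0, "rz": -0.24}, {"gripper": -1, "tx": 0, "ty": 0, "tz": 0, "rx": 0, "ry": 0, "rz": -0.27}, {"gripper": -1, "tx": 0, "ty": 0, "tz": 0, "rx": 0, "ry": 0, "rz": -0.27}]}}

```text
time_s: 34.65
position: [527.9, 20.4, 69.6]
tool_rot: [-3.137, -0.002, 1.436]
force: [-2.6, 2.4, 0.9]
opening: 13.5
```

```bash
python3 - <<'E'
from h import *
go(528.9,18.6,180,1.41);print(bot.state()['torque'])
E
```

```text
pos [527.9  20.4  69.6] rot [-3.137e+00 -2.000e-03  1.436e+00] F [-2.6  2.4  0.9] open 13.5 t 34.6
t -1.5 0.8 -110.4  r -0.005 -0.002 0.026  n~2
[ 0.49757416  0.17400354 -0.6200811 ]
```

Torque of −0.62 N·m shows it is at the stop. Release, rise, and go to the handle.

Emit:
{"api": "send_rows", "payload": {"deltas": [{"gripper": 0, "tx": 0, "ty": 0, "tz": 0, "rx": 0, "ry": 0, "rz": 0}, {"gripper": 0, "tx": 0, "ty": 0, "tz": 0, "rx": 0, "ry": 0, "rz": 0}, {"gripper": 0, "tx": 0, "ty": 0, "tz": 0, "rx": 0, "ry": 0, "rz": 0}, {"gripper": 0, "tx": 0, "ty": 0, "tz": -20, "rx": 0, "ry": 0, "rz": 0}, {"gripper": 0, "tx": 0, "ty": 0, "tz": -60, "rx": 0, "ry": 0, "rz": 0}, {"gripper": 0, "tx": 0, "ty": 0, "tz": -100, "rx": 0, "ry": 0, "rz": 0}, {"gripper": 0, "tx": 0, "ty": 0, "tz": -120, "rx": 0, "ry": 0, "rz": 0}, {"gripper": 0, "tx": 0, "ty": 0, "tz": -120, "rx": 0, "ry": 0, "rz": 0}]}}

```text
time_s: 35.32
position: [530.7, 19.7, 196.3]
tool_rot: [3.136, -0.002, 1.436]
force: [0.0, 0.4, 1.2]
opening: 43.9
```

```bash
python3 - <<'E'
from h import *
s,f=save('wrist','w15.png')
print([(c.round(1),a,wh,ray(s,f,*c,118)[:2].round(1)) for c,a,wh in blobs(f['pixels'],(5,150,90),(18,255,255),15,400)][:3])
go(621.2,224.5,170,.0095)
E
```

```text
[(array([278.4, 221.6]), np.int32(72), array([ 4, 19], dtype=int32), array([526.6,   8.8])), (array([473. , 269.5]), np.int32(95), array([30, 26], dtype=int32), array([712.4, -67.5])), (array([189.8, 285.4]), np.int32(28), array([ 7, 11], dtype=int32), array([428.7, -45.3]))]
pos [529.9  19.8 193. ] rot [ 3.140e+00 -2.000e-03  1.436e+00] F [ 0.  -0.3 -0.2] open 43.7 t 35.4
t 215.1 62.9 23.5  r 0.000 -0.003 1.426  n~11
```

The clamp reads ~1.37 rad, so it is loose. Moving to the handle.

Emit:
{"api": "send_rows", "payload": {"deltas": [{"gripper": 0, "tx": 27, "ty": 8, "tz": 0, "rx": 0, "ry": 0, "rz": 0.12}, {"gripper": 0, "tx": 54, "ty": 16, "tz": 0, "rx": 0, "ry": 0, "rz": 0.24}, {"gripper": 0, "tx": 81, "ty": 24, "tz": 0, "rx": 0, "ry": 0, "rz": 0.36}, {"gripper": 0, "tx": 108, "ty": 32, "tz": 0, "rx": 0, "ry": 0, "rz": 0.48}, {"gripper": 0, "tx": 135, "ty": 40, "tz": 0, "rx": 0, "ry": 0, "rz": 0.6}, {"gripper": 0, "tx": 162, "ty": 48, "tz": 0, "rx": 0, "ry": 0, "rz": 0.72}, {"gripper": 0, "tx": 189, "ty": 56, "tz": 0, "rx": 0, "ry": 0, "rz": 0.84}, {"gripper": 0, "tx": 215, "ty": 63, "tz": 0, "rx": 0, "ry": 0, "rz": 0.96}, {"gripper": 0, "tx": 215, "ty": 63, "tz": 0, "rx": 0, "ry": 0, "rz": 1.08}, {"gripper": 0, "tx": 215, "ty": 63, "tz": 0, "rx": 0, "ry": 0, "rz": 1.2}]}}

```text
time_s: 36.2
position: [620.8, 225.7, 189.5]
tool_rot: [-3.141, 0.003, 0.232]
force: [0.2, -0.2, 0.2]
opening: 43.9
```

```bash
python3 - <<'E'
from h import *
go(621.2,224.5,130,.0095)
s,f=save('wrist','w16.png')
for c,a,wh in blobs(f['pixels'],(0,150,60),(6,255,255),150,9000)+blobs(f['pixels'],(175,150,60),(180,255,255),150,9000):
    print(c.round(1),a,wh,ray(s,f,*c,118)[:2].round(1))
E
```

```text
pos [620.8 225.7 189.5] rot [-3.141e+00  3.000e-03  2.320e-01] F [ 0.2 -0.2  0.2] open 43.9 t 36.2
t 0.3 1.3 59.4  r -0.000 0.003 0.222  n~1
[282.9 205.6] 825 [23 57] [627.  226.3]
[424.7 221. ] 166 [39 46] [642.7  94.6]
[449.7 235. ] 220 [46 43] [635.1  67. ]
[546.7 266.9] 251 [30 18] [625.9 -36.4]
[ 48.  279.3] 225 [17 18] [502.  433.7]
```

Emit:
{"api": "send_rows", "payload": {"deltas": [{"gripper": 0, "tx": 0.3, "ty": 0.8, "tz": 20, "rx": 0, "ry": 0.003, "rz": 0.12}, {"gripper": 0, "tx": 0.3, "ty": 0.8, "tz": 45, "rx": 0, "ry": 0.003, "rz": 0.222}, {"gripper": 0, "tx": 0.3, "ty": 0.8, "tz": 60, "rx": 0, "ry": 0.003, "rz": 0.222}, {"gripper": 0, "tx": 0.3, "ty": 0.8, "tz": 80, "rx": 0, "ry": 0.003, "rz": 0.222}, {"gripper": 0, "tx": 0.3, "ty": 0.8, "tz": 100, "rx": 0, "ry": 0.003, "rz": 0.222}, {"gripper": 0, "tx": 0.3, "ty": 0.8, "tz": 112, "rx": 0, "ry": 0.003, "rz": 0.222}, {"gripper": 0, "tx": 0.3, "ty": 0.8, "tz": 118, "rx": 0, "ry": 0.003, "rz": 0.222}, {"gripper": 0, "tx": 0.3, "ty": 0.8, "tz": 120, "rx": 0, "ry": 0.003, "rz": 0.222}]}}

```text
time_s: 36.92
position: [619.9, 223.7, 67.6]
tool_rot: [3.141, 0.003, 0.002]
force: [-0.7, 0.0, 0.6]
opening: 44.0
```

Emit:
{"api": "send_rows", "payload": {"deltas": [{"gripper": -1, "tx": 0, "ty": 0, "tz": 0, "rx": 0, "ry": 0, "rz": 0}, {"gripper": -1, "tx": 0, "ty": 0, "tz": 0, "rx": 0, "ry": 0, "rz": 0}, {"gripper": -1, "tx": 0, "ty": 0, "tz": 0, "rx": 0, "ry": 0, "rz": 0}, {"gripper": -1, "tx": 0, "ty": 0, "tz": 0, "rx": 0, "ry": 0, "rz": 0}, {"gripper": -1, "tx": 0, "ty": 0, "tz": 0, "rx": 0, "ry": 0, "rz": 0}, {"gripper": -1, "tx": 0, "ty": 0, "tz": 0, "rx": 0, "ry": 0, "rz": 0}, {"gripper": -1, "tx": 0, "ty": 0, "tz": 0, "rx": 0, "ry": 0, "rz": 0}, {"gripper": -1, "tx": 0, "ty": 0, "tz": 0, "rx": 0, "ry": 0, "rz": 0}]}}

```text
time_s: 37.58
position: [620.5, 224.2, 68.8]
tool_rot: [-3.141, 0.001, 0.003]
force: [0.8, 1.4, 4.4]
opening: 13.8
```

```bash
python3 - <<'E'
from h import *
p=bot.state()['position']
go(p[0]+.95,p[1]-100,p[2],.0095)
E
```

```text
pos [620.5 224.2  68.8] rot [-3.141e+00  1.000e-03  3.000e-03] F [0.8 1.4 4.4] open 13.8 t 37.6
t 0.7 100.0 -0.0  r -0.000 0.001 -0.007  n~2
```

Emit:
{"api": "send_rows", "payload": {"deltas": [{"gripper": -1, "tx": 0, "ty": 8, "tz": 0, "rx": 0, "ry": 0, "rz": 0}, {"gripper": -1, "tx": 0.2, "ty": 20, "tz": 0, "rx": 0, "ry": 0, "rz": 0}, {"gripper": -1, "tx": 0.3, "ty": 34, "tz": 0, "rx": 0, "ry": 0, "rz": 0}, {"gripper": -1, "tx": 0.4, "ty": 48, "tz": 0, "rx": 0, "ry": 0, "rz": 0}, {"gripper": -1, "tx": 0.5, "ty": 62, "tz": 0, "rx": 0, "ry": 0, "rz": 0}, {"gripper": -1, "tx": 0.6, "ty": 76, "tz": 0, "rx": 0, "ry": 0, "rz": 0}, {"gripper": -1, "tx": 0.7, "ty": 88, "tz": 0, "rx": 0, "ry": 0, "rz": 0}, {"gripper": -1, "tx": 0.7, "ty": 96, "tz": 0, "rx": 0, "ry": 0, "rz": 0}, {"gripper": -1, "tx": 0.7, "ty": 101, "tz": 0, "rx": 0, "ry": 0, "rz": 0}, {"gripper": -1, "tx": 0.7, "ty": 102, "tz": 0, "rx": 0, "ry": 0, "rz": 0}]}}

```text
time_s: 38.42
position: [621.5, 140.1, 68.3]
tool_rot: [-3.111, -0.003, 0.015]
force: [8.0, 60.2, -7.5]
opening: 45.1
```

Emit:
{"api": "send_rows", "payload": {"deltas": [{"gripper": -1, "tx": 0, "ty": 2, "tz": 0, "rx": 0, "ry": 0, "rz": 0}, {"gripper": -1, "tx": 0, "ty": 2, "tz": 0, "rx": 0, "ry": 0, "rz": 0}, {"gripper": -1, "tx": 0, "ty": 2, "tz": 0, "rx": 0, "ry": 0, "rz": 0}]}}

```text
time_s: 38.67
position: [621.5, 155.7, 68.5]
tool_rot: [-3.082, -0.006, 0.026]
force: [7.0, 60.8, -6.2]
opening: 16.8
```

Force jumped to 60 N. I'll relax at once and measure where the sled is.

Emit:
{"api": "send_rows", "payload": {"deltas": [{"gripper": -1, "tx": 0, "ty": -3, "tz": 0, "rx": 0, "ry": 0, "rz": 0}, {"gripper": -1, "tx": 0, "ty": -3, "tz": 0, "rx": 0, "ry": 0, "rz": 0}]}}

```text
time_s: 38.83
position: [621.5, 161.2, 68.4]
tool_rot: [-3.079, -0.007, 0.028]
force: [3.4, 2.6, 0.8]
opening: 14.5
```

```bash
python3 - <<'E'
from h import *
s,f=save('wrist','w17.png');pickle.dump((s,f),open('w17.pkl','wb'));im=f['pixels']
st=bot.state();print(st['position'].round(1),st['tool_rot'].round(3),st['force'].round(1),st['torque'].round(2),st['opening'],st['time_s'])
for lo,hi in [((0,150,60),(6,255,255)),((175,150,60),(180,255,255))]:
  for c,a,wh in blobs(im,lo,hi,30,9000): print('red',c.round(1),a,wh,ray(s,f,*c,118)[:2].round(1))
t=bot.grab_frame('top');cv2.imwrite('pics/top2.png',t['pixels'][:,:,::-1]);t0=cv2.imread('pics/top0.png')[:,:,::-1]
for nm,i in (('before',t0),('now',t['pixels'])):
  for c,a,wh in blobs(i,(0,120,60),(6,255,255),8,900)+blobs(i,(174,120,60),(180,255,255),8,900): print(nm,c.round(1),a,wh,ray(None,t,*c,118)[:2].round(1))
E
```

```text
[621.5 159.1  68.4] [-3.082 -0.007  0.027] [2.8 1.5 0.6] [-0.16 -0.33 -0.24] 14.204759035970042 38.8833
red [282.7 247.6] 2246 [28 92] [634.1 158. ]
red [529.4 215.6] 293 [50 39] [656.2  41.7]
red [354.7 230.3] 47 [8 8] [645.1 122.4]
red [ 13.4 262.1] 40 [17  4] [617.9 306.8]
red [550.8 262. ] 39 [17  4] [633.4  26.6]
before [209.2 189.1] 69 [ 6 15] [615.2 221.1]
before [136.4 231.9] 45 [8 7] [474.2 448.2]
before [487.6 335.8] 13 [7 6] [ 165.6 -650.4]
now [215.2 187.2] 8 [4 5] [621.5 201.7]
now [230.  194.2] 12 [5 4] [599.3 153.5]
now [136.4 232. ] 41 [8 7] [474.1 448.2]
```

The sled is blocked after about 65 mm of travel; the fingers were pried open at the handle. I'll check numerically what it could be hitting: box face, lens positions, clamp angle.

```bash
python3 - <<'E'
from h import *
s,f=pickle.load(open('w1.pkl','rb'));im=f['pixels']
for r in (160,175,200,215): print(r,[(c,int(im[r,c].mean())) for c in range(395,500,4)])
for u,z in ((457,0),(457,25),(478,78),(487,78),(408,45)): print(u,z,ray(s,f,u,172,z).round(1))
t=bot.grab_frame('top');i=t['pixels']
# rectified top map of the station at z=78 printed coarse: x 560..690, y 260..-300
g=cv2.cvtColor(i,cv2.COLOR_RGB2HSV)
def ch(p):
    h,s_,v=[int(q) for q in p]
    if s_>110 and v>60: return 'R' if h<8 or h>172 else 'O' if h<18 else 'Y' if h<35 else 'G' if h<85 else 'B'
    return '#' if v<50 else '+' if v<110 else '-' if v<170 else ' '
for r in range(172,226): print(r,''.join(ch(g[r,c]) for c in range(190,375)))
E
```

```text
160 [(395, 243), (399, 244), (403, 244), (407, 172), (411, 168), (415, 173), (419, 171), (423, 170), (427, 164), (431, 163), (435, 163), (439, 165), (443, 164), (447, 166), (451, 163), (455, 139), (459, 98), (463, 96), (467, 101), (471, 101), (475, 101), (479, 100), (483, 98), (487, 236), (491, 242), (495, 243), (499, 243)]
175 [(395, 178), (399, 177), (403, 167), (407, 175), (411, 169), (415, 168), (419, 166), (423, 166), (427, 167), (431, 165), (435, 167), (439, 167), (443, 166), (447, 163), (451, 137), (455, 94), (459, 97), (463, 97), (467, 98), (471, 101), (475, 100), (479, 103), (483, 192), (487, 242), (491, 243), (495, 243), (499, 67)]
200 [(395, 180), (399, 177), (403, 99), (407, 99), (411, 168), (415, 166), (419, 164), (423, 161), (427, 162), (431, 161), (435, 161), (439, 163), (443, 161), (447, 156), (451, 93), (455, 98), (459, 97), (463, 97), (467, 100), (471, 101), (475, 99), (479, 199), (483, 243), (487, 243), (491, 243), (495, 242), (499, 242)]
215 [(395, 113), (399, 116), (403, 200), (407, 185), (411, 191), (415, 189), (419, 184), (423, 189), (427, 191), (431, 192), (43
[... 9908 characters left out ...]
------    ---------- --++++++#+++----++-------------------------------------------------------------------------------------------
223 ------------------    --++-----------------------------------     ---------  --++++++++----++++------------------------------------------------------------------------------------------
224 ------------------     --+-----------------------------------     --------     -++++++-----+++-------------------------------------------------------------------------------------------
225 ------------------     --+-------------------------       ---     ---------    ------------+++-------------------------------------------------------------------------------------------
```

The top view shows the deck end almost touching the reader box. Before loading, the deck end was at y≈−118 and the box face at ≈−195, so only ~75 mm of travel was available: the sled did not start at its outer end. The stop was probably home, and I relaxed it back a few mm. I'll straighten the tool and push gently.

```bash
python3 - <<'E'
from h import *
go(621.6,155,69,.0095)
E
```

```text
pos [621.5 157.4  68.5] rot [-3.083 -0.006  0.025] F [ 1.9  1.5 -0.9] open 14.6 t 39.0
t -0.0 2.4 -0.7  r -0.059 -0.006 0.015  n~0
```

Emit:
{"api": "send_rows", "payload": {"deltas": [{"gripper": -1, "tx": 0, "ty": 1, "tz": 0, "rx": -0.03, "ry": -0.005, "rz": 0.01}, {"gripper": -1, "tx": 0, "ty": 2, "tz": 0, "rx": -0.059, "ry": -0.005, "rz": 0.015}, {"gripper": -1, "tx": 0, "ty": 3, "tz": 0, "rx": -0.059, "ry": -0.005, "rz": 0.015}, {"gripper": -1, "tx": 0, "ty": 3, "tz": 0, "rx": -0.059, "ry": -0.005, "rz": 0.015}]}}

```text
time_s: 39.32
position: [621.2, 155.1, 68.7]
tool_rot: [-3.139, -0.0, 0.01]
force: [-0.8, 7.0, 2.8]
opening: 13.7
```

Emit:
{"api": "send_rows", "payload": {"deltas": [{"gripper": -1, "tx": 0, "ty": 2, "tz": 0, "rx": 0, "ry": 0, "rz": 0}, {"gripper": -1, "tx": 0, "ty": 4, "tz": 0, "rx": 0, "ry": 0, "rz": 0}, {"gripper": -1, "tx": 0, "ty": 4, "tz": 0, "rx": 0, "ry": 0, "rz": 0}]}}

```text
time_s: 39.57
position: [621.2, 155.3, 68.8]
tool_rot: [-3.13, -0.001, 0.013]
force: [3.4, 18.3, -0.4]
opening: 13.5
```

It stops firmly at handle y=155.2, a travel of 69 mm, with 18 N on it. Release and measure the gap to the box from close by.

Emit:
{"api": "send_rows", "payload": {"deltas": [{"gripper": 0, "tx": 0, "ty": 2, "tz": 0, "rx": 0, "ry": 0, "rz": 0}, {"gripper": 0, "tx": 0, "ty": 0, "tz": 0, "rx": 0, "ry": 0, "rz": 0}, {"gripper": 0, "tx": 0, "ty": 0, "tz": 0, "rx": 0, "ry": 0, "rz": 0}, {"gripper": 0, "tx": 0, "ty": 0, "tz": 0, "rx": 0, "ry": 0, "rz": 0}, {"gripper": 0, "tx": 0, "ty": 0, "tz": -30, "rx": 0, "ry": 0, "rz": 0}, {"gripper": 0, "tx": 0, "ty": 0, "tz": -70, "rx": 0, "ry": 0, "rz": 0}, {"gripper": 0, "tx": 0, "ty": 0, "tz": -110, "rx": 0, "ry": 0, "rz": 0}, {"gripper": 0, "tx": 0, "ty": 0, "tz": -150, "rx": 0, "ry": 0, "rz": 0}, {"gripper": 0, "tx": 0, "ty": 30, "tz": -155, "rx": 0, "ry": 0, "rz": 0}, {"gripper": 0, "tx": 0, "ty": 65, "tz": -155, "rx": 0, "ry": 0, "rz": 0}]}}

```text
time_s: 40.4
position: [623.2, 89.0, 228.4]
tool_rot: [-3.13, -0.009, 0.016]
force: [0.4, -0.6, -0.7]
opening: 44.0
```

Emit:
{"api": "send_rows", "payload": {"deltas": [{"gripper": 0, "tx": -25, "ty": 220, "tz": 0, "rx": 0, "ry": 0, "rz": 0}, {"gripper": 0, "tx": -25, "ty": 220, "tz": 0, "rx": 0, "ry": 0, "rz": 0}, {"gripper": 0, "tx": -25, "ty": 220, "tz": 0, "rx": 0, "ry": 0, "rz": 0}, {"gripper": 0, "tx": -25, "ty": 220, "tz": 0, "rx": 0, "ry": 0, "rz": 0}, {"gripper": 0, "tx": -25, "ty": 220, "tz": 0, "rx": 0, "ry": 0, "rz": 0}, {"gripper": 0, "tx": -25, "ty": 220, "tz": 0, "rx": 0, "ry": 0, "rz": 0}, {"gripper": 0, "tx": -25, "ty": 220, "tz": 0, "rx": 0, "ry": 0, "rz": 0}, {"gripper": 0, "tx": -25, "ty": 220, "tz": 0, "rx": 0, "ry": 0, "rz": 0}, {"gripper": 0, "tx": -25, "ty": 220, "tz": 0, "rx": 0, "ry": 0, "rz": 0}]}}

```text
time_s: 41.15
position: [601.7, -130.5, 225.5]
tool_rot: [-3.129, -0.009, 0.016]
force: [-0.3, -0.4, 0.1]
opening: 43.9
```

```bash
python3 - <<'E'
from h import *
s,f=save('wrist','w18.png');pickle.dump((s,f),open('w18.pkl','wb'));im=f['pixels']
print(s['position'].round(1),s['tool_rot'].round(3))
# profiles along y at several x, on z=45
for x in (580,600,640,660):
    row=[]
    for y in range(-160,-216,-2):
        u,v=proj(s,f,(x,y,45));row.append(int(im[int(round(v)),int(round(u))].mean()))
    print(x,row)
for x in (640,660):
    row=[]
    for y in range(-170,-240,-2):
        u,v=proj(s,f,(x,y,78));row.append(int(im[int(round(v)),int(round(u))].mean()))
    print('z78',x,row)
for c,a,wh in blobs(im,(0,120,100),(6,255,255),3,80)+blobs(im,(174,120,100),(180,255,255),3,80):
    p=ray(s,f,*c,45)[:2]
    if 610<p[0]<640: print('dot',p.round(1),a)
E
```

```text
[ 601.7 -130.5  225.5] [-3.129 -0.009  0.016]
580 [187, 188, 188, 188, 189, 189, 188, 189, 189, 189, 189, 190, 182, 133, 72, 72, 78, 78, 79, 78, 79, 127, 139, 164, 199, 195, 195, 196]
600 [20, 13, 28, 89, 135, 131, 133, 137, 136, 139, 136, 133, 138, 85, 76, 74, 78, 77, 79, 78, 82, 106, 144, 154, 152, 205, 199, 199]
640 [142, 142, 138, 133, 130, 239, 240, 238, 238, 237, 235, 235, 233, 146, 148, 137, 91, 100, 100, 102, 117, 191, 235, 240, 239, 245, 244, 245]
660 [237, 237, 236, 236, 246, 245, 245, 245, 245, 245, 244, 245, 240, 173, 148, 140, 92, 98, 99, 100, 130, 242, 244, 245, 245, 245, 245, 245]
z78 640 [238, 237, 238, 234, 239, 234, 147, 152, 73, 76, 83, 101, 123, 231, 237, 240, 241, 245, 244, 245, 245, 250, 241, 87, 92, 87, 86, 90, 90, 78, 33, 93, 110, 109, 109]
z78 660 [245, 245, 245, 244, 247, 241, 174, 146, 93, 96, 99, 100, 131, 242, 244, 245, 244, 245, 245, 245, 245, 244, 245, 244, 244, 244, 244, 244, 244, 244, 244, 246, 248, 249, 252]
dot [639.5 212.5] 4
dot [635.7 -56.6] 4
dot [631.4 -42. ] 4
dot [623.7  35.4] 17
dot [624.5 -64.2] 14
dot [617.9 -46.5] 4
```

The dots show 70.1 mm of travel and the deck end is 9 mm short of the box face. With the tower giving the station origin at y≈48.6, the deck centre would be 40 mm from it at joint 0 if this is home. That round number and the firm, repeatable stop both suggest home. Next I'll tighten the clamp.

```bash
python3 - <<'E'
from h import *
go(528.9,18.6,190,1.40)
E
```

```text
pos [ 601.8 -130.   225.5] rot [-3.129 -0.009  0.017] F [-0.  -0.   0.2] open 43.9 t 41.2
t -70.7 -149.4 36.7  r -0.004 -0.016 -1.383  n~11
```

Emit:
{"api": "send_rows", "payload": {"deltas": [{"gripper": 0, "tx": -20, "ty": -42, "tz": 0, "rx": 0, "ry": -0.01, "rz": -0.12}, {"gripper": 0, "tx": -34, "ty": -72, "tz": 0, "rx": 0, "ry": -0.01, "rz": -0.24}, {"gripper": 0, "tx": -50, "ty": -105, "tz": 5, "rx": 0, "ry": -0.01, "rz": -0.36}, {"gripper": 0, "tx": -71, "ty": -149, "tz": 10, "rx": 0, "ry": -0.01, "rz": -0.48}, {"gripper": 0, "tx": -71, "ty": -149, "tz": 20, "rx": 0, "ry": -0.01, "rz": -0.6}, {"gripper": 0, "tx": -71, "ty": -149, "tz": 36, "rx": 0, "ry": -0.01, "rz": -0.72}, {"gripper": 0, "tx": -71, "ty": -149, "tz": 36, "rx": 0, "ry": -0.01, "rz": -0.84}, {"gripper": 0, "tx": -71, "ty": -149, "tz": 36, "rx": 0, "ry": -0.01, "rz": -0.96}, {"gripper": 0, "tx": -71, "ty": -149, "tz": 36, "rx": 0, "ry": -0.01, "rz": -1.08}, {"gripper": 0, "tx": -71, "ty": -149, "tz": 36, "rx": 0, "ry": -0.01, "rz": -1.2}]}}

```text
time_s: 42.03
position: [528.3, 20.0, 190.8]
tool_rot: [-3.14, -0.007, 1.226]
force: [0.4, -0.5, -0.2]
opening: 43.7
```

```bash
python3 - <<'E'
from h import *
go(528.9,18.6,110,1.40)
E
```

```text
pos [528.3  20.  190.8] rot [-3.14  -0.007  1.226] F [ 0.4 -0.5 -0.2] open 43.7 t 42.0
t -1.7 1.2 80.8  r -0.001 -0.007 -0.174  n~1
```

Emit:
{"api": "send_rows", "payload": {"deltas": [{"gripper": 0, "tx": -1.7, "ty": 1.2, "tz": 30, "rx": 0, "ry": -0.007, "rz": -0.1}, {"gripper": 0, "tx": -1.7, "ty": 1.2, "tz": 60, "rx": 0, "ry": -0.007, "rz": -0.174}, {"gripper": 0, "tx": -1.7, "ty": 1.2, "tz": 75, "rx": 0, "ry": -0.007, "rz": -0.174}, {"gripper": 0, "tx": -1.7, "ty": 1.2, "tz": 80, "rx": 0, "ry": -0.007, "rz": -0.174}, {"gripper": 0, "tx": -1.7, "ty": 1.2, "tz": 80, "rx": 0, "ry": -0.007, "rz": -0.174}, {"gripper": 0, "tx": -1.7, "ty": 1.2, "tz": 100, "rx": 0, "ry": -0.007, "rz": -0.174}, {"gripper": 0, "tx": -1.7, "ty": 1.2, "tz": 114, "rx": 0, "ry": -0.007, "rz": -0.174}, {"gripper": 0, "tx": -1.7, "ty": 1.2, "tz": 120, "rx": 0, "ry": -0.007, "rz": -0.174}, {"gripper": 0, "tx": -1.7, "ty": 1.2, "tz": 120, "rx": 0, "ry": -0.007, "rz": -0.174}]}}

```text
time_s: 42.78
position: [528.8, 19.3, 70.7]
tool_rot: [-3.14, -0.0, 1.401]
force: [0.4, -0.4, 0.4]
opening: 44.3
```

Emit:
{"api": "send_rows", "payload": {"deltas": [{"gripper": -1, "tx": 0, "ty": 0, "tz": 0, "rx": 0, "ry": 0, "rz": 0}, {"gripper": -1, "tx": 0, "ty": 0, "tz": 0, "rx": 0, "ry": 0, "rz": 0}, {"gripper": -1, "tx": 0, "ty": 0, "tz": 0, "rx": 0, "ry": 0, "rz": 0}, {"gripper": -1, "tx": 0, "ty": 0, "tz": 0, "rx": 0, "ry": 0, "rz": 0}, {"gripper": -1, "tx": 0, "ty": 0, "tz": 0, "rx": 0, "ry": 0, "rz": 0}, {"gripper": -1, "tx": 0, "ty": 0, "tz": 0, "rx": 0, "ry": 0, "rz": 0}, {"gripper": -1, "tx": 0, "ty": 0, "tz": 0, "rx": 0, "ry": 0, "rz": 0}, {"gripper": -1, "tx": 0, "ty": 0, "tz": 0, "rx": 0, "ry": 0, "rz": 0}]}}

```text
time_s: 43.45
position: [527.8, 19.6, 71.6]
tool_rot: [-3.138, -0.0, 1.401]
force: [-5.1, 0.5, 5.1]
opening: 13.9
```

Gripped; turning clockwise.

Emit:
{"api": "send_rows", "payload": {"deltas": [{"gripper": -1, "tx": 0, "ty": 0, "tz": 0, "rx": 0, "ry": 0, "rz": 0.12}, {"gripper": -1, "tx": 0, "ty": 0, "tz": 0, "rx": 0, "ry": 0, "rz": 0.24}, {"gripper": -1, "tx": 0, "ty": 0, "tz": 0, "rx": 0, "ry": 0, "rz": 0.36}, {"gripper": -1, "tx": 0, "ty": 0, "tz": 0, "rx": 0, "ry": 0, "rz": 0.48}, {"gripper": -1, "tx": 0, "ty": 0, "tz": 0, "rx": 0, "ry": 0, "rz": 0.6}, {"gripper": -1, "tx": 0, "ty": 0, "tz": 0, "rx": 0, "ry": 0, "rz": 0.72}, {"gripper": -1, "tx": 0, "ty": 0, "tz": 0, "rx": 0, "ry": 0, "rz": 0.84}, {"gripper": -1, "tx": 0, "ty": 0, "tz": 0, "rx": 0, "ry": 0, "rz": 0.96}, {"gripper": -1, "tx": 0, "ty": 0, "tz": 0, "rx": 0, "ry": 0, "rz": 1.08}, {"gripper": -1, "tx": 0, "ty": 0, "tz": 0, "rx": 0, "ry": 0, "rz": 1.15}]}}

```text
time_s: 44.28
position: [528.1, 19.2, 71.6]
tool_rot: [-3.141, 0.003, 0.245]
force: [1.0, -1.3, -1.8]
opening: 13.6
```

Emit:
{"api": "send_rows", "payload": {"deltas": [{"gripper": -1, "tx": 0, "ty": 0, "tz": 0, "rx": 0, "ry": 0, "rz": 0.1}, {"gripper": -1, "tx": 0, "ty": 0, "tz": 0, "rx": 0, "ry": 0, "rz": 0.2}, {"gripper": -1, "tx": 0, "ty": 0, "tz": 0, "rx": 0, "ry": 0, "rz": 0.26}, {"gripper": -1, "tx": 0, "ty": 0, "tz": 0, "rx": 0, "ry": 0, "rz": 0.28}, {"gripper": -1, "tx": 0, "ty": 0, "tz": 0, "rx": 0, "ry": 0, "rz": 0.28}]}}

```text
time_s: 44.7
position: [528.1, 19.1, 71.7]
tool_rot: [3.141, 0.003, -0.034]
force: [-0.0, -1.2, -0.7]
opening: 14.1
```

```bash
python3 - <<'E'
from h import *
s=bot.state();print(s['position'].round(1),s['tool_rot'].round(3),s['torque'].round(2),s['force'].round(1),s['opening'])
E
```

```text
[528.1  19.1  71.7] [ 3.141e+00  3.000e-03 -3.400e-02] [-0.1  -0.03  0.66] [-0.  -1.2 -0.7] 14.128075513639315
```

Emit:
{"api": "send_rows", "payload": {"deltas": [{"gripper": 0, "tx": 0, "ty": 0, "tz": 0, "rx": 0, "ry": 0, "rz": -0.02}, {"gripper": 0, "tx": 0, "ty": 0, "tz": 0, "rx": 0, "ry": 0, "rz": -0.02}, {"gripper": 0, "tx": 0, "ty": 0, "tz": 0, "rx": 0, "ry": 0, "rz": -0.02}, {"gripper": 0, "tx": 0, "ty": 0, "tz": -20, "rx": 0, "ry": 0, "rz": -0.02}, {"gripper": 0, "tx": 0, "ty": 0, "tz": -60, "rx": 0, "ry": 0, "rz": -0.02}, {"gripper": 0, "tx": 0, "ty": 0, "tz": -100, "rx": 0, "ry": 0, "rz": -0.03}, {"gripper": 0, "tx": 0, "ty": 0, "tz": -135, "rx": 0, "ry": 0, "rz": -0.04}, {"gripper": 0, "tx": 0, "ty": 0, "tz": -135, "rx": 0, "ry": 0, "rz": -0.04}]}}

```text
time_s: 45.37
position: [531.0, 19.1, 215.9]
tool_rot: [3.141, -0.011, 0.007]
force: [-0.0, 0.2, 1.1]
opening: 43.8
```

```bash
python3 - <<'E'
from h import *
s,f=save('wrist','w19.png');im=f['pixels']
for c,a,wh in blobs(im,(5,150,90),(18,255,255),15,400):
    p=ray(s,f,*c,118)[:2]
    if abs(p[0]-528)<40 and abs(p[1]-18)<40: print('mark',p.round(1),wh)
for c,a,wh in blobs(im,(0,120,100),(6,255,255),3,80)+blobs(im,(174,120,100),(180,255,255),3,80):
    p=ray(s,f,*c,45)[:2]
    if 615<p[0]<632: print('dot',p.round(1),a)
s2,f2=pickle.load(open('w18.pkl','rb'))
for nm,(a_,b_) in (('w18',(s2,f2)),('w1',pickle.load(open('w1.pkl','rb')))):
  hsv=cv2.cvtColor(b_['pixels'],cv2.COLOR_RGB2HSV);m=cv2.inRange(hsv,np.array((50,120,40)),np.array((80,255,255)))
  n,l,st,ce=cv2.connectedComponentsWithStats(m);i=1+np.argmax(st[1:,4]);x,y,w,h,_=st[i]
  for u,v in ((x,y+h/2),(x+w,y+h/2),(x+w/2,y),(x+w/2,y+h),tuple(ce[i])): print(nm,(u,v),ray(a_,b_,u,v,119)[:2].round(1),ray(a_,b_,u,v,87)[:2].round(1))
go(600,-245,210,.0095)
E
```

```text
mark [516.8  18.9] [ 4 17]
dot [628.5  -6.2] 5
dot [622.9  35.6] 19
dot [623.4   3.6] 16
dot [624.3 -96. ] 19
dot [621.2  -2.9] 6
dot [623.6  -7.1] 3
dot [615.5  -9.6] 10
w18 (np.int32(366), np.float64(182.0)) [ 626.9 -214.1] [ 622.4 -223. ]
w18 (np.int32(405), np.float64(182.0)) [ 627.5 -253.5] [ 623.1 -266.6]
w18 (np.float64(385.5), np.int32(160)) [ 649.2 -231.7] [ 647.1 -242.4]
w18 (np.float64(385.5), np.int32(204)) [ 604.4 -236.1] [ 597.5 -247.3]
w18 (np.float64(385.69805447470816), np.float64(179.31984435797665)) [ 629.9 -233.8] [ 625.8 -244.7]
w1 (np.int32(510), np.float64(178.0)) [ 627.1 -193.3] [ 622.6 -218.2]
w1 (np.int32(560), np.float64(178.0)) [ 627.2 -244.3] [ 622.8 -274.7]
w1 (np.float64(535.0), np.int32(156)) [ 649.3 -214. ] [ 647.1 -241.1]
w1 (np.float64(535.0), np.int32(200)) [ 604.2 -223.9] [ 597.3 -252. ]
w1 (np.float64(536.4700564971752), np.float64(176.2129943502825)) [ 629.  -219.9] [ 624.7 -247.7]
pos [530.4  19.1 212.2] rot [ 3.141 -0.007  0.006] F [-0.1 -0.  -0.5] open 44.1 t 45.4
t 68.0 264.5 2.7  r 0.000 -0.007 -0.003  n~6
```

The clamp is tight again with its mark at (516.8,18.9), and the sled hasn't moved. Now to the key.

Emit:
{"api": "send_rows", "payload": {"deltas": [{"gripper": 0, "tx": 85, "ty": 264, "tz": 3, "rx": 0, "ry": -0.007, "rz": -0.003}, {"gripper": 0, "tx": 85, "ty": 264, "tz": 3, "rx": 0, "ry": -0.007, "rz": -0.003}, {"gripper": 0, "tx": 85, "ty": 264, "tz": 3, "rx": 0, "ry": -0.007, "rz": -0.003}, {"gripper": 0, "tx": 85, "ty": 264, "tz": 3, "rx": 0, "ry": -0.007, "rz": -0.003}, {"gripper": 0, "tx": 85, "ty": 264, "tz": 3, "rx": 0, "ry": -0.007, "rz": -0.003}, {"gripper": 0, "tx": 85, "ty": 264, "tz": 3, "rx": 0, "ry": -0.007, "rz": -0.003}, {"gripper": 0, "tx": 85, "ty": 264, "tz": 3, "rx": 0, "ry": -0.007, "rz": -0.003}, {"gripper": 0, "tx": 85, "ty": 264, "tz": 3, "rx": 0, "ry": -0.007, "rz": -0.003}, {"gripper": 0, "tx": 85, "ty": 264, "tz": 3, "rx": 0, "ry": -0.007, "rz": -0.003}, {"gripper": 0, "tx": 85, "ty": 264, "tz": 3, "rx": 0, "ry": -0.007, "rz": -0.003}]}}

```text
time_s: 46.25
position: [616.7, -243.6, 208.7]
tool_rot: [-3.141, 0.002, 0.009]
force: [-0.5, 0.4, 0.6]
opening: 43.9
```

```bash
python3 - <<'E'
from h import *
s,f=save('wrist','w20.png');b_=f
hsv=cv2.cvtColor(b_['pixels'],cv2.COLOR_RGB2HSV);m=cv2.inRange(hsv,np.array((50,120,40)),np.array((80,255,255)))
n,l,st,ce=cv2.connectedComponentsWithStats(m);i=1+np.argmax(st[1:,4]);x,y,w,h,a=st[i];print(a,w,h)
for v in range(y,y+h,5):
    cs=np.where(l[v]==i)[0]; print(v,cs.min(),cs.max(),ray(s,f,(cs.min()+cs.max()+1)/2,v,119)[:2].round(1))
u0,v0=proj(s,f,(624.7,-246,119));print(u0,v0)
go(625.5,-245.5,130,.0095)
E
```

```text
1240 39 47
172 281 288 [ 651.6 -246. ]
177 270 297 [ 646.8 -245.1]
182 267 301 [ 642.  -245.7]
187 266 303 [ 637.1 -246.2]
192 265 303 [ 632.2 -245.8]
197 266 302 [ 627.3 -245.8]
202 268 300 [ 622.3 -245.9]
207 273 295 [ 617.3 -245.9]
212 278 290 [ 612.2 -246. ]
217 278 290 [ 607.1 -246. ]
284.66830748828994 199.5948425015186
pos [ 616.8 -243.1  209.4] rot [-3.141e+00  1.000e-03  1.000e-02] F [-0.4  1.3  0.1] open 44.1 t 46.3
t 8.7 2.5 79.4  r -0.000 0.001 0.001  n~1
```

Emit:
{"api": "send_rows", "payload": {"deltas": [{"gripper": 0, "tx": 8.9, "ty": 2.8, "tz": 30, "rx": 0, "ry": 0, "rz": 0}, {"gripper": 0, "tx": 8.9, "ty": 2.8, "tz": 60, "rx": 0, "ry": 0, "rz": 0}, {"gripper": 0, "tx": 8.9, "ty": 2.8, "tz": 80, "rx": 0, "ry": 0, "rz": 0}, {"gripper": 0, "tx": 8.9, "ty": 2.8, "tz": 85, "rx": 0, "ry": 0, "rz": 0}, {"gripper": 0, "tx": 8.9, "ty": 2.8, "tz": 100, "rx": 0, "ry": 0, "rz": 0}, {"gripper": 0, "tx": 8.9, "ty": 2.8, "tz": 118, "rx": 0, "ry": 0, "rz": 0}, {"gripper": 0, "tx": 8.9, "ty": 2.8, "tz": 130, "rx": 0, "ry": 0, "rz": 0}, {"gripper": 0, "tx": 8.9, "ty": 2.8, "tz": 137, "rx": 0, "ry": 0, "rz": 0}, {"gripper": 0, "tx": 8.9, "ty": 2.8, "tz": 138, "rx": 0, "ry": 0, "rz": 0}]}}

```text
time_s: 47.05
position: [625.1, -244.8, 70.4]
tool_rot: [-3.14, 0.003, 0.011]
force: [0.1, -0.2, 0.4]
opening: 44.1
```

Emit:
{"api": "send_rows", "payload": {"deltas": [{"gripper": -1, "tx": 0, "ty": 0, "tz": 0, "rx": 0, "ry": 0, "rz": 0}, {"gripper": -1, "tx": 0, "ty": 0, "tz": 0, "rx": 0, "ry": 0, "rz": 0}, {"gripper": -1, "tx": 0, "ty": 0, "tz": 0, "rx": 0, "ry": 0, "rz": 0}, {"gripper": -1, "tx": 0, "ty": 0, "tz": 0, "rx": 0, "ry": 0, "rz": 0}, {"gripper": -1, "tx": 0, "ty": 0, "tz": 0, "rx": 0, "ry": 0, "rz": 0}, {"gripper": -1, "tx": 0, "ty": 0, "tz": 0, "rx": 0, "ry": 0, "rz": 0}, {"gripper": -1, "tx": 0, "ty": 0, "tz": 0, "rx": 0, "ry": 0, "rz": 0}, {"gripper": -1, "tx": 0, "ty": 0, "tz": 0, "rx": 0, "ry": 0, "rz": 0}]}}

```text
time_s: 47.72
position: [625.4, -244.9, 71.2]
tool_rot: [-3.141, 0.001, 0.011]
force: [0.0, 0.9, 3.5]
opening: 13.4
```

Gripped. Twist clockwise to the stop.

Emit:
{"api": "send_rows", "payload": {"deltas": [{"gripper": -1, "tx": 0, "ty": 0, "tz": 0, "rx": 0, "ry": 0, "rz": 0.12}, {"gripper": -1, "tx": 0, "ty": 0, "tz": 0, "rx": 0, "ry": 0, "rz": 0.24}, {"gripper": -1, "tx": 0, "ty": 0, "tz": 0, "rx": 0, "ry": 0, "rz": 0.36}, {"gripper": -1, "tx": 0, "ty": 0, "tz": 0, "rx": 0, "ry": 0, "rz": 0.48}, {"gripper": -1, "tx": 0, "ty": 0, "tz": 0, "rx": 0, "ry": 0, "rz": 0.6}, {"gripper": -1, "tx": 0, "ty": 0, "tz": 0, "rx": 0, "ry": 0, "rz": 0.72}, {"gripper": -1, "tx": 0, "ty": 0, "tz": 0, "rx": 0, "ry": 0, "rz": 0.84}, {"gripper": -1, "tx": 0, "ty": 0, "tz": 0, "rx": 0, "ry": 0, "rz": 0.96}, {"gripper": -1, "tx": 0, "ty": 0, "tz": 0, "rx": 0, "ry": 0, "rz": 1.08}, {"gripper": -1, "tx": 0, "ty": 0, "tz": 0, "rx": 0, "ry": 0, "rz": 1.15}]}}

```text
time_s: 48.55
position: [625.4, -245.1, 71.2]
tool_rot: [3.14, 0.001, -1.145]
force: [-0.7, -0.3, 1.2]
opening: 13.9
```

Emit:
{"api": "send_rows", "payload": {"deltas": [{"gripper": -1, "tx": 0, "ty": 0, "tz": 0, "rx": 0, "ry": 0, "rz": 0.08}, {"gripper": -1, "tx": 0, "ty": 0, "tz": 0, "rx": 0, "ry": 0, "rz": 0.15}, {"gripper": -1, "tx": 0, "ty": 0, "tz": 0, "rx": 0, "ry": 0, "rz": 0.18}, {"gripper": -1, "tx": 0, "ty": 0, "tz": 0, "rx": 0, "ry": 0, "rz": 0.2}, {"gripper": -1, "tx": 0, "ty": 0, "tz": 0, "rx": 0, "ry": 0, "rz": 0.2}, {"gripper": -1, "tx": 0, "ty": 0, "tz": 0, "rx": 0, "ry": 0, "rz": 0.2}]}}

```text
time_s: 49.05
position: [625.3, -245.1, 71.3]
tool_rot: [3.14, 0.001, -1.343]
force: [-0.7, -1.2, 2.1]
opening: 14.2
```

```bash
python3 - <<'E'
from h import *
s=bot.state();print(s['position'].round(1),s['tool_rot'].round(3),s['torque'].round(2),s['force'].round(1),s['opening'],s['joint_positions'].round(2))
f=bot.grab_frame('top');i=f['pixels'];g=cv2.cvtColor(i,cv2.COLOR_RGB2HSV)
E
```

```text
[ 625.3 -245.1   71.3] [ 3.140e+00  1.000e-03 -1.343e+00] [0.05 0.06 0.89] [-0.7 -1.2  2.1] 14.216522717886338 [-0.42  0.29  1.22 -0.    1.63  2.49]
```

The stop is reached at 0.89 N·m. Release and lift so the key springs back, then check everything.

Emit:
{"api": "send_rows", "payload": {"deltas": [{"gripper": 0, "tx": 0, "ty": 0, "tz": 0, "rx": 0, "ry": 0, "rz": 0}, {"gripper": 0, "tx": 0, "ty": 0, "tz": 0, "rx": 0, "ry": 0, "rz": 0}, {"gripper": 0.5, "tx": 0, "ty": 0, "tz": 0, "rx": 0, "ry": 0, "rz": 0}, {"gripper": 0.5, "tx": 0, "ty": 0, "tz": -20, "rx": 0, "ry": 0, "rz": -0.1}, {"gripper": 0.5, "tx": 0, "ty": 0, "tz": -60, "rx": 0, "ry": 0, "rz": -0.2}, {"gripper": 0.5, "tx": 0, "ty": 0, "tz": -100, "rx": 0, "ry": 0, "rz": -0.3}, {"gripper": 0.5, "tx": 0, "ty": 0, "tz": -140, "rx": 0, "ry": 0, "rz": -0.42}, {"gripper": 0.5, "tx": 0, "ty": 0, "tz": -150, "rx": 0, "ry": 0, "rz": -0.54}, {"gripper": 0.5, "tx": 0, "ty": 0, "tz": -150, "rx": 0, "ry": 0, "rz": -0.66}, {"gripper": 0.5, "tx": 0, "ty": 0, "tz": -150, "rx": 0, "ry": 0, "rz": -0.78}]}}

```text
time_s: 49.93
position: [626.2, -245.5, 223.4]
tool_rot: [3.142, -0.002, -0.558]
force: [0.5, -0.3, -1.2]
opening: 65.6
```

```bash
python3 - <<'E'
from h import *
s,f=save('wrist','w21.png')
hsv=cv2.cvtColor(f['pixels'],cv2.COLOR_RGB2HSV);m=cv2.inRange(hsv,np.array((50,120,40)),np.array((80,255,255)))
n,l,st,ce=cv2.connectedComponentsWithStats(m);i=1+np.argmax(st[1:,4])
pts=np.argwhere(l==i)[:,::-1];P=np.array([ray(s,f,u,v,119)[:2] for u,v in pts])
d=np.hypot(*(P-[626,-246]).T);print('green far pts',P[d>20].mean(0).round(1) if (d>20).any() else None, P.min(0).round(1),P.max(0).round(1))
print('hood mark dir', st[i])
t=bot.grab_frame('top');cv2.imwrite('pics/top3.png',t['pixels'][:,:,::-1])
go(560,-100,260,-.3);print(s['position'],s['opening'])
E
```

```text
green far pts [ 641.8 -256. ] [ 605.3 -268.6] [ 651.6 -230. ]
hood mark dir [ 265  179   37   45 1119]
pos [ 625.6 -245.2  221.3] rot [ 3.141e+00  2.000e-03 -5.630e-01] F [-0.2  1.  -0. ] open 65.9 t 50.0
t -133.0 -87.8 -38.5  r 0.000 0.002 -0.263  n~3
[ 626.15025468 -245.51311889  223.42902798] 65.59433905550459
```

Emit:
{"api": "send_rows", "payload": {"deltas": [{"gripper": 0.5, "tx": -133, "ty": -88, "tz": -38, "rx": 0, "ry": 0, "rz": -0.12}, {"gripper": 0.5, "tx": -133, "ty": -88, "tz": -38, "rx": 0, "ry": 0, "rz": -0.24}, {"gripper": 0.5, "tx": -133, "ty": -88, "tz": -38, "rx": 0, "ry": 0, "rz": -0.36}, {"gripper": 0.5, "tx": -133, "ty": -88, "tz": -38, "rx": 0, "ry": 0, "rz": -0.48}, {"gripper": 0.5, "tx": -133, "ty": -88, "tz": -38, "rx": 0, "ry": 0, "rz": -0.57}, {"gripper": 0.5, "tx": -133, "ty": -88, "tz": -38, "rx": 0, "ry": 0, "rz": -0.57}, {"gripper": 0.5, "tx": -133, "ty": -88, "tz": -38, "rx": 0, "ry": 0, "rz": -0.57}, {"gripper": 0.5, "tx": -133, "ty": -88, "tz": -38, "rx": 0, "ry": 0, "rz": -0.57}]}}

```text
time_s: 50.7
position: [560.1, -100.6, 258.3]
tool_rot: [-3.141, 0.003, 0.002]
force: [0.4, 0.6, -0.7]
opening: 65.9
```

```bash
python3 - <<'E'
from h import *
s,f=save('wrist','w22.png');im=f['pixels'];print(s['position'].round(1),s['tool_rot'].round(3))
for nm,y,h in (('yellow',69.6,135),('red',-30.4,115),('blue',-130.1,125)):
  for vt in (50,60,85,110):
    try: print(nm,vt,[np.round(q,1) for q in lens(s,f,*proj(s,f,(629,y+4,h)),h,None,vt)])
    except Exception as e: print(nm,vt,'fail')
for c,a,wh in blobs(im,(5,150,90),(18,255,255),10,400):
    p=ray(s,f,*c,118)[:2]
    if abs(p[0]-528)<40 and abs(p[1]-18)<40: print('mark',p.round(1),wh)
m=cv2.inRange(cv2.cvtColor(im,cv2.COLOR_RGB2HSV),np.array((50,120,40)),np.array((80,255,255)))
n,l,st,ce=cv2.connectedComponentsWithStats(m);i=1+np.argmax(st[1:,4])
P=np.array([ray(s,f,u,v,119)[:2] for u,v in np.argwhere(l==i)[:,::-1]]);print('key low-x end',P[P[:,0]<609].mean(0).round(1),P.min(0),P.max(0))
t=bot.grab_frame('top')
d=np.abs(t['pixels'].astype(int)-cv2.imread('pics/top0.png')[:,:,::-1]).sum(2)
for nm,(u,v) in dict(blower=(233,243),case=(278,253),tape=(266,149),hood=(218,151),batt=(315,152),camera=(130,239),radio=(434,230)).items(): print(nm,int(np.median(d[v-7:v+8,u-7:u+8])))
E
```

```text
[ 560.1 -100.6  258.3] [-3.141e+00  3.000e-03  2.000e-03]
yellow 50 [np.float64(623.5), np.float64(68.5), array([52.6, 53.1]), np.float64(89.0), np.float32(40.0)]
yellow 60 [np.float64(623.5), np.float64(68.5), array([52.4, 52.8]), np.float64(89.0), np.float32(40.0)]
yellow 85 [np.float64(623.5), np.float64(68.5), array([51.8, 52.1]), np.float64(89.0), np.float32(40.0)]
yellow 110 [np.float64(623.5), np.float64(68.4), array([51.4, 51.6]), np.float64(89.0), np.float32(40.0)]
red 50 fail
red 60 fail
red 85 [np.float64(624.8), np.float64(-31.3), array([52.4, 54.3]), np.float64(88.0), np.float32(37.4)]
red 110 [np.float64(624.3), np.float64(-31.5), array([51.7, 52. ]), np.float64(88.0), np.float32(39.8)]
blue 50 [np.float64(625.7), np.float64(-130.2), array([52.9, 53.6]), np.float64(89.0), np.float32(39.7)]
blue 60 [np.float64(625.6), np.float64(-130.3), array([52.5, 53. ]), np.float64(89.0), np.float32(39.9)]
blue 85 [np.float64(625.6), np.float64(-130.4), array([52. , 52.3]), np.float64(89.0), np.float32(40.0)]
blue 110 [np.float64(625.6), np.float64(-130.4), array([51.5, 51.7]), np.float64(89.0), np.float32(40.0)]
mark [517.5  18.7] [ 4 15]
key low-x end [ 607.  -237.9] [ 604.38314081 -250.97778911] [ 646.66947558 -211.24569609]
blower 11
case 65
tape 11
hood 11
batt 135
camera 9
radio 8
```

```bash
python3 - <<'E'
from h import *
for nm in ('w1','w22'):
    if nm=='w1': s,f=pickle.load(open('w1.pkl','rb'))
    else: s,f=save('wrist','w23.png')
    print(nm,[(ray(s,f,*c,22)[:2].round(0),a) for c,a,wh in blobs(f['pixels'],(8,120,80),(24,255,255),100,2500)])
print(bot.state()['force'].round(1)); print(bot.job_done())
E
```

```text
w1 [(array([ 773., -126.]), np.int32(790)), (array([622.,  40.]), np.int32(861)), (array([622., -65.]), np.int32(870)), (array([620., 145.]), np.int32(871)), (array([458., 141.]), np.int32(509)), (array([406., 324.]), np.int32(366)), (array([ 408., -248.]), np.int32(316))]
w22 [(array([ 773., -126.]), np.int32(727)), (array([456., 152.]), np.int32(1083)), (array([348., 132.]), np.int32(295)), (array([ 348., -335.]), np.int32(289))]
[-0.2  0.2 -0.7]
the job is handed in; nothing more can be done
None
```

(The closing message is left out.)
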